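# Set up a stepped shaft on V-blocks for a run-out check

### The arm

A 6-joint arm with a two-finger parallel gripper is mounted at the origin on the work surface. World frame = base frame: x ahead of the robot, y to its left, z up, the work surface at z = 0. Lengths are in m, angles in degrees, forces in N, time in s.
With the tool pointing down it reaches from about 0.3 to 0.75 m from the base axis. Payload 8.5 kg.
Tool frame: the origin (TCP) lies at the very end of the fingers, on their centre line; the grasp point (between the pads) lies 19 mm behind it; z points along the fingers, y is the line along which they close (so a half turn about z gives the same grasp; the last joint's range is limited). The gripper opens to 85 mm and grips with 20 to 120 N. Pads are 22 mm wide; open, the fingers measure 114 mm over their backs; the gripper's body (76 mm by 85 mm) begins 54 mm behind the grasp point. The pads swing forward as they close: fully open they stand 13 mm farther back than shut.
Start: joints at [-82.409, 21.807, 74.336, -0, 83.858, -12.336], TCP at [0.187, -0.517, 0.231] pointing down, gripper open.
Joint ranges: [-178.18, 178.18], [-50.72, 133.34], [12.68, 142.11], [-81.47, 261.47], [9.98, 163.14], [-165.26, 165.26]. Speed limits (degrees/s): [136.94, 136.94, 180, 180, 180, 180].

### API

Orientations are given as a 3x3 rotation matrix whose columns are the frame's x, y, z axes.
In Python, from rig import env gives the robot as it stands.
- The arm moves only by the tool move_arm, never from a script. Its argument "plan" is a list of rows, each a list of 7 numbers: the turn, a rotation vector about the tool's x, y, z in degrees, then the shift along the tool's x, y, z in cm, then the gripper command: -1 is shut, 1 is fully open, values between are in proportion. In form: [[ax, ay, az, tx, ty, tz, jaw], ...]. A call has 1 to 5 rows; each row is the pose to reach, as a shift and turn from the pose commanded when the call began, along the tool's axes at that moment; what a row does not reach only later rows make up. A row lasts 1/10 s, in which the tool goes at most 50 mm and 8.59 degrees, less where a joint would pass 70% of its speed; a pose out of reach is approached as far as the arm can. A call with a gripper value outside its range is refused whole. The fingers move at their own pace and stop on an object; "squeeze" is the grip in N (left out, the last holds). Time passes only in rows, so rows that repeat a pose let the fingers close. It gives the time, the measured TCP pose, the force, the opening and the grip force at its end, in the units of the state.
- env.observe(): the state, without advancing time (a new reading comes with each control period).
- env.get_image(name): name is "scene" or "side" or "wrist"; returns a dict with "color" (400x640x3 uint8, red, green, blue), "fov_y" (degrees; the focal length in pixels is half the picture's height over the tangent of half this angle, whatever the lens; pixels are square), "cx", "cy" (the principal point, pixels), "R" (3x3) and "t" (3): a world point X has camera coordinates R X + t. Camera axes: x right, y down, z forward; pixel columns grow to the right and rows downward; lengths in m; the calibration is good to about 2 mm. A picture is of the moment at which its call begins. There is no depth.
- env.close_job(): hands the job in; it is judged then, once.
Trained networks look in a picture, given as the dict that the camera call returned (one of the last four; its "shot" number tells which), for a name from the list of things; names that differ only in an ending like _2 or _b are one class to them, and where a whole thing is asked for, a point or a joint stands for the part that bears it (a point fixed in the world has none). Each returns a list of dicts, best first, with "conf" (0 to 1); they miss things now and then, are a little off and sometimes report something else, mostly with a low value. They report only what shows in the picture. A call takes as long as a camera call. They do not tell look-alikes from the thing itself.
- env.outline_of(target, picture): "mask" (400x640 bool, what is visible of it) and "bbox" ([centre column, centre row, width, height] in pixels, round what is visible of it).
- env.tip_of(target, picture): "pixel" ([column, row] in pixels: a listed point, or the origin of a listed thing).
The state is a dict: "time_s": time; "q": joint angles; "qvel": joint speeds; "joint_efforts": joint torques, N m; "position": TCP position; "tool_rot": TCP orientation; "ft_force": force on the tool from outside, world axes, zero at the start; "wrist_torque": the same for the moment, N m; "grip_width": finger opening in m; "gripper_force": force on a finger pad.
Only numpy, scipy, OpenCV 4.12 (cv2) and the standard library are available. Lean on these libraries where they do the work, as an engineer would, in place of code of your own. Each camera call takes 0.05 s, during which the arm holds its last target. There are 200 camera calls.

### The job

Set up the stepped shaft for a run-out check on the granite surface plate: stand the two V-blocks on the plate with their grooves up and in line along its length, then lay the shaft across them so that each carries one of the two plain bearing journals either side of the thick middle, with the threaded end to the right as seen from the robot. Next stand the drilled steel block upright on the plate as an end stop, a broad face square to the left end of the shaft and no more than a centimetre from it. Last of all stand the dial gauge on the plate behind the shaft (the side away from the robot), squarely facing it, with its plunger right over the middle of the shaft; never let the gauge tip over.

Things in the scene. Friction and masses are not known exactly. Their poses are not given: they have to be found in the camera images.
- plate: Dark granite surface plate, fixed on the bench: 200 (x) by 300 (y) by 50 mm high, empty at the start. Origin: centre of its underside; its working face is 50 mm above that. Its x axis points away from the robot (within about 15 degrees), y to the robot's left along its length.
- vblock_a: One of a matched, interchangeable pair of loose steel V-blocks: 32 mm long (x, the way the groove runs), 50 mm wide (y), 40 mm high, 0.4 kg, narrow clamp slots in its sides. Origin: centre of its underside, z up. The 90 degree groove runs along x in its top, 32 mm wide, 16 mm deep. Starts on the bench, groove up. Can be taken across its 50 mm width.
- vblock_b: The other V-block of the pair, exactly like vblock_a, also standing on the bench groove up.
- shaft: Loose stepped steel shaft, 0.75 kg. Origin: on its axis, mid thick part; x runs along the axis to the threaded end; its roll is arbitrary. Thick middle: 30 mm diameter, x -32 to 32 mm. Journals: 22 mm diameter, 32 to 90 mm on both sides. Dark threaded tail: 14 mm diameter, x 90 to 120. Plain end: x = -90. Starts in the rack. In rack or V-blocks its axis is 39.6 mm above their underside.
- stop_block: Loose steel block drilled with a pattern of holes, 25 (x) by 50 (y) by 75 mm high (z), 0.6 kg. Origin: centre of its underside. Its broad faces, 50 wide by 75 high, look along +x and -x. Starts standing upright on the bench. Can be taken across its 50 mm width.
- gauge: Loose dial gauge on a stand, 0.75 kg, not magnetic. Origin: centre of the base's underside, z up. Base 50 x 50 x 45 mm. Round post 14 mm diameter, bare from 136 to 200 mm height: take it there from above. Arm at 125 mm points to -x and bears the dial, 56 mm disc, x -64 to -86 mm, white face to -x. Rigid plunger hangs below it at x = -75, y = 0, tip 60 mm above the underside. Starts on the bench.
- rack: Wooden shaft rack, fixed on the bench: board 190 (x) by 80 (y) by 10 mm with two notched uprights 14 mm thick, 60 wide, 40 high at x = -61 and +61 mm. Origin: centre of its underside. The shaft lies in the notches along the rack's x axis, middle over middle within 4 mm. Fingers fit between the uprights, beside the shaft's thick middle.
Not all that is in view belongs to the job. There is more than one size of the gauge; the job needs the smaller. What is shaped like the stop_block but blue or green is not meant.

How it is judged:
By the outcome, as a careful person would: the job done as asked, in the order asked, and still so for the second after the job is handed in, with the robot touching nothing.
It also fails if it takes over 131 s, if anything falls off the work surface, if the arm or the gripper's body presses on something with over 40 N, if the wrist force passes 120 N, or if a joint passes its speed limit or range.

## Working session

There is one attempt and no reset: what is moved stays moved. The work goes in short steps, Python scripts to look and compute and a tool call to move; the robot and the scene stay as the last step left them, time stands still between calls to the robot, and variables do not carry over. Pictures are saved under pics/ and viewed, at most 14 in all, crops included, and the job is handed in when it is done.

Besides the shell and the picture viewer there is one more tool, called after "Request:" by a JSON object that holds its "api" and its "payload", one argument or row to a line. move_arm: Moves the arm, as the interface text tells. Its arguments: {"type":"object","properties":{"plan":{"type":"array"},"squeeze":{"type":"number"}},"required":["plan"]}

```bash
ls; mkdir -p pics; cat > h.py <<'E'
import numpy as np, cv2
from rig import env
def K(p):
    f=200/np.tan(np.radians(p["fov_y"])/2); return np.array([[f,0,p["cx"]],[0,f,p["cy"]],[0,0,1]])
def shot(n,name=None):
    p=env.get_image(n)
    if name: cv2.imwrite(f"pics/{name}.png",p["color"][:,:,::-1])
    return p
def onz(p,px,z):
    R=np.array(p["R"]);t=np.array(p["t"]); d=R.T@np.linalg.solve(K(p),[px[0],px[1],1]); c=-R.T@t
    return c+d*(z-c[2])/d[2]
def proj(p,X):
    c=K(p)@(np.array(p["R"])@np.array(X)+np.array(p["t"])); return c[:2]/c[2]
E
python3 - <<'E'
from h import *
ps=[shot("scene","scene"),shot("side","side"),shot("wrist","wrist")]
np.set_printoptions(precision=4,suppress=True)
for n,p in zip("scene side wrist".split(),ps):
    R=np.array(p["R"]);print(n,"cam",-R.T@p["t"],"fwd",R[2],p["fov_y"],p["cx"],p["cy"])
    for T in "plate vblock_a shaft stop_block gauge rack".split():
        for o in env.tip_of(T,p): 
            print(T,"tip",np.round(o["pixel"]),round(o["conf"],2),onz(p,o["pixel"],0)[:2])
        for o in env.outline_of(T,p): print("   box",np.round(o["bbox"]),round(o["conf"],2))
print({k:np.round(v,3) for k,v in env.observe().items()})
E
```

```text
pics
scene cam [ 0.9873 -0.0192  1.0289] fwd [-0.5061  0.0159 -0.8623] 46.15595546677642 313.8568930065417 203.75921225306556
plate tip [317. 263.] 0.72 [ 0.5461 -0.0004]
   box [320. 260. 149. 111.] 0.83
vblock_a tip [429. 261.] 0.83 [0.5531 0.265 ]
vblock_a tip [479. 220.] 0.75 [0.4483 0.4077]
   box [481. 218.  25.  20.] 0.93
   box [428. 257.  27.  25.] 0.63
   box [150. 219.  69.  67.] 0.82
   box [157. 223.  77.  74.] 0.19
stop_block tip [414. 172.] 0.95 [0.2976 0.2694]
stop_block tip [384. 193.] 0.84 [0.3583 0.1816]
stop_block tip [421. 205.] 0.65 [0.3983 0.2718]
   box [415. 163.  21.  31.] 0.87
   box [422. 199.  26.  29.] 0.6
   box [387. 183.  21.  35.] 0.57
   box [431. 256.  25.  29.] 0.45
gauge tip [187. 152.] 0.85 [ 0.2042 -0.3394]
gauge tip [192. 300.] 0.68 [ 0.6242 -0.2873]
   box [186. 275.  38.  75.] 0.9
   box [185. 114.  66. 106.] 0.56
rack tip [157. 224.] 0.91 [ 0.4233 -0.3924]
   box [156. 224.  76.  72.] 0.73
side cam [-0.2241  0.7767  0.6559] fwd [ 0.5652 -0.641  -0.5193] 53.71987779684389 321.2311031585752 194.32559958967812
plate tip [303. 193.] 0.61 [ 0.54
[... 761 characters left out ...]
   0.3725] fwd [-0.2647 -0.0942 -0.9597] 66.5652832910557 318.0901920747674 197.61364791232208
gauge tip [181. 108.] 0.88 [ 0.2008 -0.3387]
{'time_s': np.float64(1.95), 'q': array([-82.409,  21.806,  74.336,  -0.001,  83.859, -12.335]), 'qvel': array([-0.137,  0.097,  0.093,  0.056, -0.02 , -0.004]), 'joint_efforts': array([ -0.002, -44.833, -23.146,  -0.   ,   0.001,  -0.   ]), 'position': array([ 0.187, -0.517,  0.231]), 'tool_rot': array([[ 0.94 ,  0.341, -0.   ],
       [ 0.341, -0.94 ,  0.   ],
       [-0.   , -0.   , -1.   ]]), 'ft_force': array([ 0.228, -1.158, -0.964]), 'wrist_torque': array([-0.006, -0.018, -0.006]), 'gripper_force': np.float64(0.0), 'grip_width': np.float64(0.086)}
```

View pics/scene.png

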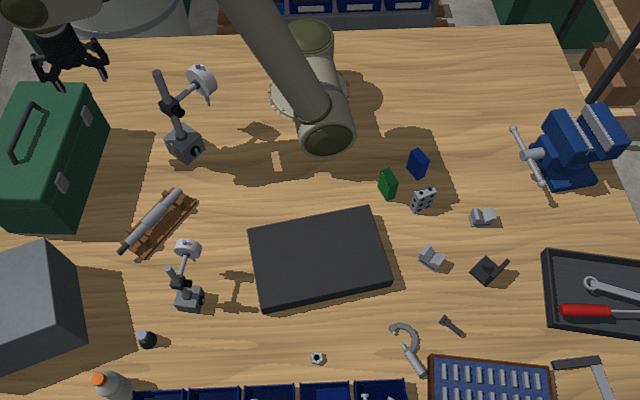

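View pics/side.png

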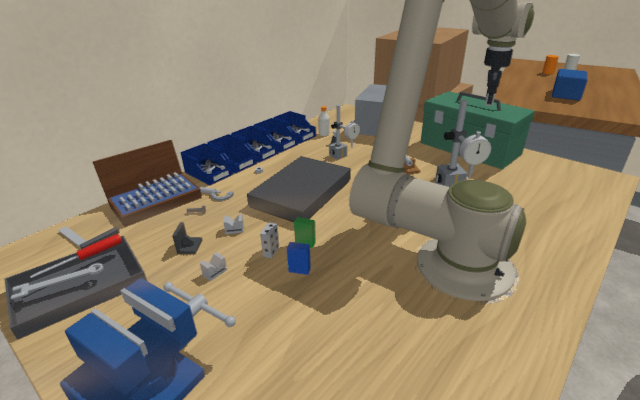

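```bash
cat >> h.py <<'E'
from scipy.optimize import minimize
def box(x0,x1,y0,y1,z0,z1): return np.array([[x,y,z] for x in(x0,x1) for y in(y0,y1) for z in(z0,z1)])
def cyl(ax,r,a,b,c=(0,0)):   # axis index, span a..b, centre in the other two axes
    t=np.linspace(0,2*np.pi,24,endpoint=False); o=[]
    for s in(a,b):
        P=np.zeros((24,3)); P[:,ax]=s; i,j=[k for k in range(3) if k!=ax]
        P[:,i]=c[0]+r*np.cos(t); P[:,j]=c[1]+r*np.sin(t); o.append(P)
    return np.vstack(o)
def tri(s): 
    return np.array([[x,s*y,z] for x in(-16,16) for y,z in((25,24),(25,40),(16,40),(0,24))])
shaftp=[cyl(0,15,-32,32,(0,0)),cyl(0,11,-90,90,(0,0)),cyl(0,7,90,120,(0,0))]
rackp=[box(-95,95,-40,40,0,10)]+[box(u-7,u+7,s*30,s*11,0,40) for u in(-61,61) for s in(-1,1)]+[box(u-7,u+7,-30,30,0,25) for u in(-61,61)]
M=dict(plate=[box(-100,100,-150,150,0,50)],vblock=[box(-16,16,-25,25,0,24),tri(1),tri(-1)],
 stop_block=[box(-12.5,12.5,-25,25,0,75)],
 gauge=[box(-25,25,-25,25,0,45),cyl(2,7,45,200),box(-64,0,-5,5,120,130),cyl(0,28,-86,-64,(0,125)),cyl(2,3,60,100,(-75,0))],
 shaft=shaftp, rack=rackp+[p+[0,0,39.6] for p in shaftp])
def render(parts,pose,p,z0):
    x,y,a=pose; c,s=np.cos(a),np.sin(a); Rz=np.array([[c,-s,0],[s,c,0],[0,0,1]]); m=np.zeros((400,640),np.uint8)
    for P in parts:
        W=(P/1000)@Rz.T+[x,y,z0]; C=(K(p)@(np.array(p["R"])@W.T+np.array(p["t"])[:,None])); uv=(C[:2]/C[2]).T
        h=cv2.convexHull(uv.astype(np.float32))
        cv2.fillConvexPoly(m,np.round(h*16).astype(np.int32),255,cv2.LINE_AA,4)
    return m/255.
def fit(name,views,guess,yaws,z0=0):
    """views: list of (picture, mask)"""
    bl=lambda m:cv2.GaussianBlur(m.astype(float),(0,0),1.2)
    tg=[(p,bl(m)) for p,m in views]
    def cost(v):
        e=0
        for p,m in tg:
            r=bl(render(M[name],(v[0],v[1],v[2]*10),p,z0)); e+=((r-m)**2).sum()/m.sum()
        return e/len(tg)
    best=None
    for w in yaws:
        v0=np.array([guess[0],guess[1],np.radians(w)/10])
        r=minimize(cost,v0,method="Nelder-Mead",options=dict(initial_simplex=[v0,v0+[.012,0,0],v0+[0,.012,0],v0+[0,0,.02]],xatol=1e-5,fatol=1e-5,maxiter=150))
        if best is None or r.fun<best.fun: best=r
    x,y,a=best.x; return np.array([x,y,np.degrees(a*10)]),best.fun
def masks(target,pics,guess,h=0.02,r=25):
    out=[]
    for p in pics:
        c=proj(p,[guess[0],guess[1],h]); b=[(np.hypot(*(np.array(o["bbox"][:2])-c)),-o["conf"],i,o) for i,o in enumerate(env.outline_of(target,p))]
        b=[q for q in b if q[0]<r]
        if b: out.append((p,max(b,key=lambda q:q[3]["conf"])[3]["mask"]))
    return out
E
cat > m1.py <<'E'
from h import *
pics=[shot("scene"),shot("side")]
J=[("plate","plate",(.545,0),(0,),.025),("vblock","vblock_a",(.553,.262),range(0,180,30),.02),("vblock","vblock_a",(.448,.408),range(0,180,30),.02),
("stop_block","stop_block",(.4,.268),range(0,180,30),.04),("gauge","gauge",(.63,-.29),(-30,0,30),.08)]
for n,t,g,y,h in J:
    v=masks(t,pics,g,h); 
    print(n,len(v),*[(np.round(a,4),round(b,3)) for a,b in [fit(n,v,g,y)]] if v else "")
v=[]
for p in pics:
    m=np.zeros((400,640),bool); c=proj(p,(.42,-.39,.03))
    for t in("rack","shaft"):
        for o in env.outline_of(t,p):
            if o["conf"]>.5 and np.hypot(*(np.array(o["bbox"][:2])-c))<25: m|=o["mask"]
    if p is pics[0]: v.append((p,m))
print("rack",np.round(fit("rack",v,(.42,-.39),(-30,-45,-60))[0],4))
im=pics[0]["color"][:,:,::-1]
a=[cv2.resize(im[r:r+130,c:c+133],(399,390),interpolation=cv2.INTER_CUBIC)[:290] for r,c in((150,375),)]
b=cv2.resize(im[170:315,100:233],(399,435),interpolation=cv2.INTER_CUBIC)
a=cv2.resize(im[150:295,375:508],(399,435),interpolation=cv2.INTER_CUBIC)
cv2.imwrite("pics/crop1.png",np.hstack([a,b]))
E
python3 m1.py
```

```text
plate 2 (array([5.42100e-01, 2.00000e-04, 1.08027e+01]), np.float64(0.03))
vblock 2 (array([  0.552 ,   0.2654, 142.7788]), np.float64(0.058))
vblock 2 (array([  0.4507,   0.4073, 183.0294]), np.float64(0.02))
stop_block 2 (array([ 0.4042,  0.265 , 31.287 ]), np.float64(0.035))
gauge 2 (array([  0.6281,  -0.2893, -10.3458]), np.float64(0.099))
rack [  0.4196  -0.3871 -35.9948]
```

View pics/crop1.png

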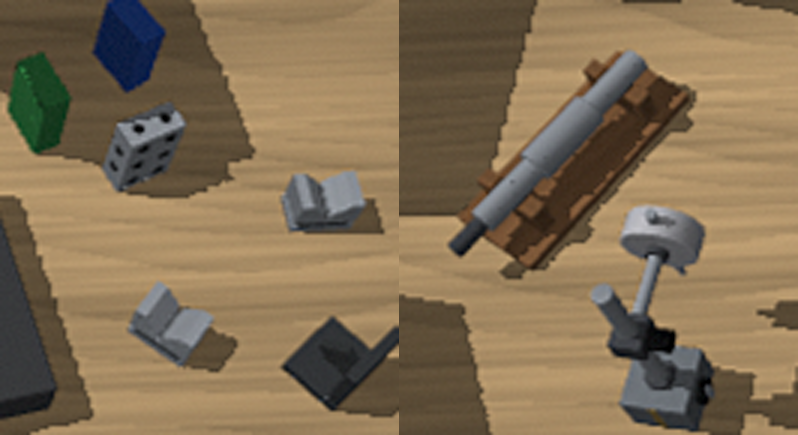

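Left crop: the steel block with holes (scene 423,199) is the stop_block, because its neighbours at (417,163) and (388,184) are blue and green. The grey grooved pieces at (482,217) and (431,258) are the V-blocks; the dark piece at (488,270) is an angle plate and not part of the job. Right crop: the shaft lies in the rack with its dark threaded end at (120,248). The gauge at (187,280) is the smaller of the two; the other, at (185,114), is bigger.

```bash
cat > go.py <<'E'
from h import *
import json
def go(wps,start=None):
    """wps: (x,y,z,a,jaw,settle_rows). prints one line per call"""
    if start is None:
        o=env.observe(); R=np.array(o["tool_rot"]); start=(*o["position"],np.degrees(np.arctan2(R[1,0],R[0,0])))
    c=np.array(start[:4],float)
    for w in wps:
        w=list(w)+[0]*(6-len(w)); settle=w[5]
        d=np.array(w[:4],float)-c; d[3]=(d[3]+180)%360-180 
        n=max(int(np.ceil(max(np.linalg.norm(d[:3])/.048,abs(d[3])/8.4))),1)
        done=0; total=n+settle; 
        while done<total:
            k=min(5,total-done); f=(min(n,done+k)-min(n,done))/n
            dd=d*f; a=np.radians(c[3]); X=np.array([np.cos(a),np.sin(a)]);Y=np.array([np.sin(a),-np.cos(a)])
            row=[0,0,round(-dd[3],1),round(dd[:2]@X*100,2),round(dd[:2]@Y*100,2),round(-dd[2]*100,2),w[4]]
            print(k,"x",json.dumps([float(v) for v in row])); c=c+dd; done+=k
    print("end",np.round(c,3))
E
python3 - <<'E'
from go import *
go([(.40,-.36,.28,75,1),(.45,-.05,.28,120,1),(.43,.34,.22,180,1)])
E
```

```text
5 x [0.0, 0.0, -39.3, 18.1, -5.37, -3.48, 1.0]
2 x [0.0, 0.0, -15.7, 6.96, 2.93, -1.39, 1.0]
5 x [0.0, 0.0, -32.1, 22.31, -2.28, -0.0, 1.0]
2 x [0.0, 0.0, -12.9, 8.04, 3.98, -0.0, 1.0]
5 x [0.0, 0.0, -33.3, 19.32, 9.87, 3.33, 1.0]
4 x [0.0, 0.0, -26.7, 8.57, 15.09, 2.67, 1.0]
end [  0.43   0.34   0.22 180.  ]
```

Request:
{"api": "move_arm", "payload": {
  "plan": [
    [0,0,-39.3,18.1,-5.37,-3.48,1],
    [0,0,-39.3,18.1,-5.37,-3.48,1],
    [0,0,-39.3,18.1,-5.37,-3.48,1],
    [0,0,-39.3,18.1,-5.37,-3.48,1],
    [0,0,-39.3,18.1,-5.37,-3.48,1]
  ]
}}

```text
time_s: 3.25
position: [0.3426, -0.4022, 0.2675]
tool_rot: [[0.502, 0.865, 0.002], [0.865, -0.502, -0.002], [-0.0, 0.002, -1.0]]
ft_force: [-1.5, -0.2, -0.2]
grip_width: 0.0854
gripper_force: 0.0
```

Request:
{"api": "move_arm", "payload": {
  "plan": [
    [0,0,-15.7,6.96,2.93,-1.39,1],
    [0,0,-15.7,6.96,2.93,-1.39,1],
    [0,0,-15.7,6.96,2.93,-1.39,1]
  ]
}}

```text
time_s: 3.55
position: [0.4022, -0.3584, 0.2808]
tool_rot: [[0.254, 0.967, 0.001], [0.967, -0.254, -0.001], [-0.0, 0.002, -1.0]]
ft_force: [-0.1, 0.2, -0.0]
grip_width: 0.0858
gripper_force: 0.0
```

Request:
{"api": "move_arm", "payload": {
  "plan": [
    [0,0,-32.1,22.31,-2.28,0,1],
    [0,0,-32.1,22.31,-2.28,0,1],
    [0,0,-32.1,22.31,-2.28,0,1],
    [0,0,-32.1,22.31,-2.28,0,1],
    [0,0,-32.1,22.31,-2.28,0,1]
  ]
}}

```text
time_s: 4.05
position: [0.4357, -0.136, 0.2802]
tool_rot: [[-0.296, 0.955, 0.0], [0.955, 0.296, 0.0], [0.0, 0.0, -1.0]]
ft_force: [-0.2, -1.0, 0.4]
grip_width: 0.0855
gripper_force: 0.0
```

Request:
{"api": "move_arm", "payload": {
  "plan": [
    [0,0,-12.9,8.04,3.98,0,1],
    [0,0,-12.9,8.04,3.98,0,1]
  ]
}}

```text
time_s: 4.25
position: [0.4503, -0.0488, 0.28]
tool_rot: [[-0.501, 0.865, 0.0], [0.865, 0.501, -0.0], [-0.0, 0.0, -1.0]]
ft_force: [0.5, -0.6, -0.3]
grip_width: 0.0858
gripper_force: 0.0
```

Request:
{"api": "move_arm", "payload": {
  "plan": [
    [0,0,-33.3,19.32,9.87,3.33,1],
    [0,0,-33.3,19.32,9.87,3.33,1],
    [0,0,-33.3,19.32,9.87,3.33,1],
    [0,0,-33.3,19.32,9.87,3.33,1],
    [0,0,-33.3,19.32,9.87,3.33,1]
  ]
}}

```text
time_s: 4.75
position: [0.4388, 0.1691, 0.246]
tool_rot: [[-0.895, 0.446, -0.001], [0.446, 0.895, 0.0], [0.001, -0.0, -1.0]]
ft_force: [0.1, -0.8, -0.1]
grip_width: 0.085
gripper_force: 0.0
```

Request:
{"api": "move_arm", "payload": {
  "plan": [
    [0,0,-26.7,8.57,15.09,2.67,1],
    [0,0,-26.7,8.57,15.09,2.67,1],
    [0,0,-26.7,8.57,15.09,2.67,1],
    [0,0,-26.7,8.57,15.09,2.67,1],
    [0,0,-26.7,8.57,15.09,2.67,1]
  ]
}}

```text
time_s: 5.25
position: [0.4307, 0.3418, 0.2188]
tool_rot: [[-1.0, -0.001, -0.001], [-0.001, 1.0, -0.0], [0.001, -0.0, -1.0]]
ft_force: [0.0, 0.3, -0.4]
grip_width: 0.0855
gripper_force: 0.0
```

```bash
cat > m2.py <<'E'
from go import *
p=[shot("wrist","w1"),shot("scene")]
for n,t,g,h in [("vblock","vblock_a",(.552,.2654,143),.02),("vblock","vblock_a",(.4507,.4073,183),.02),("stop_block","stop_block",(.4042,.265,31.3),.04)]:
    for sel in ([p[0]],p):
        v=masks(t,sel,g,h,40); 
        if v: print(n,len(v),*fit(n,v,g,(g[2]-10,g[2],g[2]+10)))
o=env.observe(); print(o["position"],o["time_s"],o["q"][5])
go([(.4507,.4073,.12,183,1,1),(.4507,.4073,.008,183,1,1),(.4507,.4073,.008,183,-.3,4)])
E
python3 m2.py
```

```text
vblock 1 [  0.55409607   0.26759394 139.42078593] 0.008299894604951135
vblock 2 [  0.55386667   0.26714435 140.2897553 ] 0.024724482598658514
vblock 1 [  0.45252508   0.40862097 181.46552515] 0.02660971998437147
vblock 2 [  0.45214952   0.40840889 181.11528074] 0.037918745744368085
stop_block 1 [ 0.40499968  0.26704621 23.00518848] 0.034766554926209094
stop_block 2 [ 0.40562616  0.26672641 25.01929113] 1.0426196811207882
[0.43135326 0.3394683  0.22019022] 5.8 -64.04483415285284
4 x [0.0, 0.0, -3.1, -1.92, 6.79, 10.02, 1.0]
4 x [0.0, 0.0, -0.0, 0.0, 0.0, 11.2, 1.0]
5 x [0.0, 0.0, -0.0, 0.0, 0.0, 0.0, -0.3]
end [4.51e-01 4.07e-01 8.00e-03 1.83e+02]
```

View pics/w1.png

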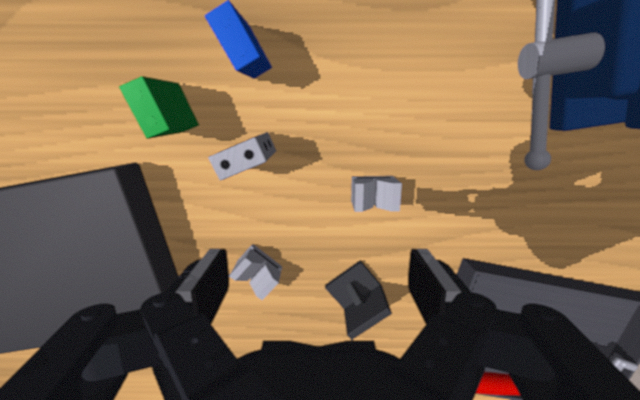

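The wrist view shows V-block b at (377,193), V-block a at (257,270) and the stop block at (242,156). The blue, green and black look-alikes are clear of them. I'm taking V-block b at (0.4525, 0.4086), yaw 181.5.

Request:
{"api": "move_arm", "payload": {
  "plan": [
    [0,0,-1.5,-2.1,6.9,10,1],
    [0,0,-1.5,-2.1,6.9,10,1],
    [0,0,-1.5,-2.1,6.9,10,1],
    [0,0,-1.5,-2.1,6.9,10,1]
  ]
}}

```text
time_s: 6.2
position: [0.4514, 0.4092, 0.1168]
tool_rot: [[-1.0, -0.026, -0.005], [-0.026, 1.0, -0.003], [0.005, -0.003, -1.0]]
ft_force: [-0.5, -0.8, 0.5]
grip_width: 0.0855
gripper_force: 0.0
```

Request:
{"api": "move_arm", "payload": {
  "plan": [
    [0,0,0,0,0,4,1],
    [0,0,0,0,0,8,1],
    [0,0,0,0,0,11.2,1],
    [0,0,0,0,0,11.2,1]
  ]
}}

```text
time_s: 6.6
position: [0.451, 0.4072, 0.0058]
tool_rot: [[-1.0, -0.024, -0.005], [-0.024, 1.0, -0.003], [0.005, -0.003, -1.0]]
ft_force: [-0.7, -0.4, 0.3]
grip_width: 0.0852
gripper_force: 0.0
```

Request:
{"api": "move_arm", "payload": {
  "plan": [
    [0,0,0,0,0,0,-0.2],
    [0,0,0,0,0,0,-0.2],
    [0,0,0,0,0,0,-0.2],
    [0,0,0,0,0,0,-0.2],
    [0,0,0,0,0,0,-0.2]
  ],
  "squeeze": 50
}}

```text
time_s: 7.1
position: [0.4534, 0.4092, 0.0107]
tool_rot: [[-1.0, -0.025, 0.004], [-0.025, 1.0, 0.002], [-0.004, 0.002, -1.0]]
ft_force: [-0.5, -1.7, 7.6]
grip_width: 0.0491
gripper_force: 53.5
```

```bash
cat > lay.py <<'E'
import numpy as np
PX,PY,PSI=.544,.0,10.8
def P(x,y):
    a=np.radians(PSI); return (PX+(x*np.cos(a)-y*np.sin(a))/1000, PY+(x*np.sin(a)+y*np.cos(a))/1000)
E
python3 - <<'E'
from go import *; from lay import *
np.set_printoptions(precision=4,suppress=True)
x,y=P(-30,-61);print(x,y,P(-30,61),P(-30,0),P(45,0),P(-30,108))
s=(.4525,.4086,.008,181.5)
go([(.4525,.4086,.15,181.5,-.2,0),(x,y,.15,100.8,-.2,1),(x,y,.07,100.8,-.2,1),(x,y,.0585,100.8,-.2,1),(x,y,.0585,100.8,1,3),(x,y,.16,100.8,1)],s)
E
```

```text
0.5259616426678686 -0.06554096173202176 (np.float64(0.5031011222884102), np.float64(0.054298082856878274)) (np.float64(0.5145313824781393), np.float64(-0.005621439437571738)) (np.float64(0.588202926282791), np.float64(0.008432159156357609)) (np.float64(0.49429420050288114), np.float64(0.10046558364112665))
3 x [0.0, 0.0, -0.0, 0.0, 0.0, -14.2, -0.2]
5 x [0.0, 0.0, 40.4, -3.05, -23.8, -0.0, -0.2]
5 x [0.0, 0.0, 40.4, -17.73, -16.16, -0.0, -0.2]
1 x [0.0, 0.0, 0.0, 0.0, 0.0, -0.0, -0.2]
3 x [0.0, 0.0, -0.0, 0.0, 0.0, 8.0, -0.2]
2 x [0.0, 0.0, -0.0, 0.0, 0.0, 1.15, -0.2]
4 x [0.0, 0.0, -0.0, 0.0, 0.0, -0.0, 1.0]
3 x [0.0, 0.0, -0.0, 0.0, 0.0, -10.15, 1.0]
end [  0.526  -0.066   0.16  100.8  ]
```

Request:
{"api": "move_arm", "payload": {
  "plan": [
    [0,0,0,0,0,-4.8,-0.2],
    [0,0,0,0,0,-9.6,-0.2],
    [0,0,0,0,0,-14.2,-0.2],
    [0,0,0,0,0,-14.2,-0.2]
  ]
}}

```text
time_s: 7.5
position: [0.4544, 0.4103, 0.1581]
tool_rot: [[-1.0, -0.025, 0.012], [-0.025, 1.0, 0.007], [-0.012, 0.007, -1.0]]
ft_force: [0.6, 0.7, -3.3]
grip_width: 0.049
gripper_force: 55.4
```

Request:
{"api": "move_arm", "payload": {
  "plan": [
    [0,0,40.4,-3.05,-23.8,0,-0.2],
    [0,0,40.4,-3.05,-23.8,0,-0.2],
    [0,0,40.4,-3.05,-23.8,0,-0.2],
    [0,0,40.4,-3.05,-23.8,0,-0.2],
    [0,0,40.4,-3.05,-23.8,0,-0.2]
  ]
}}

```text
time_s: 8.0
position: [0.4883, 0.1692, 0.15]
tool_rot: [[-0.773, 0.634, -0.0], [0.634, 0.773, -0.0], [-0.0, -0.0, -1.0]]
ft_force: [0.3, -0.3, -3.5]
grip_width: 0.0489
gripper_force: 55.3
```

Request:
{"api": "move_arm", "payload": {
  "plan": [
    [0,0,40.4,-17.73,-16.16,0,-0.2],
    [0,0,40.4,-17.73,-16.16,0,-0.2],
    [0,0,40.4,-17.73,-16.16,0,-0.2],
    [0,0,40.4,-17.73,-16.16,0,-0.2],
    [0,0,40.4,-17.73,-16.16,0,-0.2]
  ]
}}

```text
time_s: 8.5
position: [0.5246, -0.0681, 0.15]
tool_rot: [[-0.178, 0.984, -0.0], [0.984, 0.178, -0.0], [-0.0, -0.0, -1.0]]
ft_force: [0.6, -0.2, -3.7]
grip_width: 0.0491
gripper_force: 55.3
```

Request:
{"api": "move_arm", "payload": {
  "plan": [
    [0,0,0,0,0,0,-0.2],
    [0,0,0,0,0,0,-0.2]
  ]
}}

```text
time_s: 8.7
position: [0.5245, -0.0661, 0.1498]
tool_rot: [[-0.183, 0.983, -0.001], [0.983, 0.183, 0.001], [0.001, -0.001, -1.0]]
ft_force: [-0.6, 1.0, -3.4]
grip_width: 0.049
gripper_force: 55.3
```

```bash
python3 - <<'E'
from go import *
o=env.observe(); print(o["position"],o["tool_rot"],o["grip_width"])
p=shot("wrist","w2")
for t in("plate","vblock_a"):
  for o in env.outline_of(t,p): print(t,np.round(o["bbox"]),o["conf"])
E
```

```text
[ 0.52445404 -0.06608192  0.14976491] [[-1.83100360e-01  9.83093951e-01 -7.36041228e-04]
 [ 9.83093975e-01  1.83100797e-01  5.77764488e-04]
 [ 7.02766509e-04 -6.17808811e-04 -9.99999562e-01]] 0.048978819554000165
plate [366. 146. 284. 292.] 0.95
vblock_a [320. 267. 120.  98.] 0.63
```

View pics/w2.png

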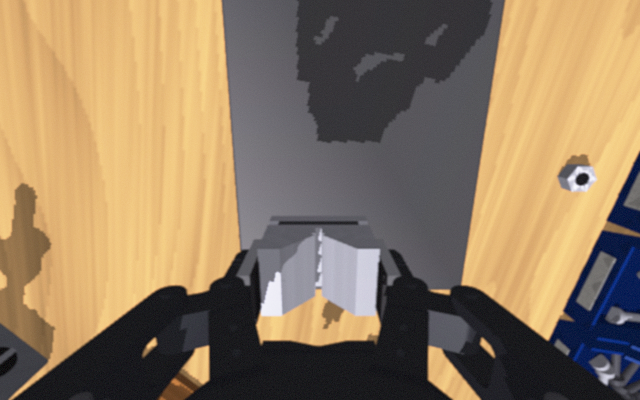

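The plate's working face shows its left (robot-side) edge running (222,0)–(240,240), its right edge (505,0)–(465,285), and its end edge near row 288. I'll turn those into plate coordinates.

```bash
python3 - <<'E'
from go import *; from lay import *
p=shot("wrist"); g=cv2.cvtColor(p["color"],cv2.COLOR_RGB2HSV)
m=env.outline_of("plate",p)[0]["mask"]
L=[];R=[]
for r in range(5,200,5):
    c=np.where(m[r])[0]
    if len(c): L.append(onz(p,(c.min()-.5,r),.05)[:2]); R.append(onz(p,(c.max()+.5,r),.05)[:2])
for S in(L,R):
    vx,vy,x,y=cv2.fitLine(np.array(S,np.float32),cv2.DIST_HUBER,0,.01,.01).ravel()
    a=np.radians(PSI); q=np.array(S)-[PX,PY]; print("yaw",np.degrees(np.arctan2(-vx/vy,1)),"plate-x",np.median(q@[np.cos(a),np.sin(a)]))
a=np.radians(PSI)
for c in(415,430,445):
    r=np.where(m[:,c])[0].max(); print("end plate-y",(onz(p,(c,r+.5),.05)[:2]-[PX,PY])@[-np.sin(a),np.cos(a)])
E
```

```text
yaw 10.38388 plate-x -0.09810800701962535
yaw 10.450172 plate-x 0.09888850282572526
end plate-y -0.13090407388137446
end plate-y -0.14422427567779894
end plate-y -0.14528403403359386
```

```bash
sed -i 's/^PX.*/PX,PY,PSI=.544,.002,10.5/' lay.py; python3 - <<'E'
from go import *; from lay import *
x,y=P(-30,-61); s=(.526,-.0655,.15,100.8)
go([(x,y,.08,100.5,-.2,0),(x,y,.0585,100.5,-.2,1),(x,y,.0585,100.5,1,3),(x,y,.16,100.5,1),(.554,.2675,.15,139.5,1,2),(.554,.2675,.008,139.5,1,1)],s)
E
```

```text
2 x [0.0, 0.0, 0.3, 0.21, 0.0, 7.0, -0.2]
2 x [0.0, 0.0, -0.0, 0.0, 0.0, 2.15, -0.2]
4 x [0.0, 0.0, -0.0, 0.0, 0.0, -0.0, 1.0]
3 x [0.0, 0.0, -0.0, 0.0, 0.0, -10.15, 1.0]
5 x [0.0, 0.0, -27.9, 22.87, 6.3, 0.71, 1.0]
4 x [0.0, 0.0, -11.1, 6.91, 6.5, 0.29, 1.0]
4 x [0.0, 0.0, -0.0, 0.0, 0.0, 14.2, 1.0]
end [5.540e-01 2.680e-01 8.000e-03 1.395e+02]
```

Request:
{"api": "move_arm", "payload": {
  "plan": [
    [0,0,0.3,0.21,0,4,-0.2],
    [0,0,0.3,0.21,0,7,-0.2],
    [0,0,0.3,0.21,0,8.2,-0.2],
    [0,0,0.3,0.21,0,9,-0.2]
  ]
}}

```text
time_s: 9.35
position: [0.5243, -0.0629, 0.0604]
tool_rot: [[-0.18, 0.984, -0.001], [0.984, 0.18, 0.0], [0.001, -0.001, -1.0]]
ft_force: [-31.5, 10.0, 91.7]
grip_width: 0.0491
gripper_force: 67.1
```

Request:
{"api": "move_arm", "payload": {
  "plan": [
    [0,0,0,0,0,0.15,-0.2],
    [0,0,0,0,0,0.15,-0.2],
    [0,0,0,0,0,0.15,-0.2]
  ]
}}

```text
time_s: 9.65
position: [0.5246, -0.0631, 0.0607]
tool_rot: [[-0.18, 0.984, 0.001], [0.984, 0.18, -0.0], [-0.001, 0.001, -1.0]]
ft_force: [-4.9, 2.2, 8.7]
grip_width: 0.0491
gripper_force: 56.9
```

Request:
{"api": "move_arm", "payload": {
  "plan": [
    [0,0,0,0,0,0,1],
    [0,0,0,0,0,0,1],
    [0,0,0,0,0,0,1],
    [0,0,0,0,0,0,1]
  ]
}}

```text
time_s: 10.05
position: [0.5248, -0.0636, 0.0588]
tool_rot: [[-0.179, 0.984, 0.001], [0.984, 0.179, -0.0], [-0.0, 0.001, -1.0]]
ft_force: [1.2, -0.4, 0.3]
grip_width: 0.0851
gripper_force: 0.0
```

Request:
{"api": "move_arm", "payload": {
  "plan": [
    [0,0,0,0,0,-4,1],
    [0,0,0,0,0,-8,1],
    [0,0,0,0,0,-10.15,1]
  ]
}}

```text
time_s: 10.35
position: [0.5254, -0.0638, 0.1631]
tool_rot: [[-0.179, 0.984, 0.004], [0.984, 0.179, -0.001], [-0.002, 0.004, -1.0]]
ft_force: [0.9, 0.1, -0.8]
grip_width: 0.0858
gripper_force: 0.0
```

Request:
{"api": "move_arm", "payload": {
  "plan": [
    [0,0,-27.9,22.87,6.3,0.71,1],
    [0,0,-27.9,22.87,6.3,0.71,1],
    [0,0,-27.9,22.87,6.3,0.71,1],
    [0,0,-27.9,22.87,6.3,0.71,1],
    [0,0,-27.9,22.87,6.3,0.71,1]
  ]
}}

```text
time_s: 10.85
position: [0.5453, 0.1756, 0.1529]
tool_rot: [[-0.621, 0.784, 0.0], [0.784, 0.621, 0.0], [0.0, 0.0, -1.0]]
ft_force: [0.5, 0.2, -0.3]
grip_width: 0.0856
gripper_force: 0.0
```

Request:
{"api": "move_arm", "payload": {
  "plan": [
    [0,0,-11.1,6.91,6.5,0.29,1],
    [0,0,-11.1,6.91,6.5,0.29,1],
    [0,0,-11.1,6.91,6.5,0.29,1],
    [0,0,-11.1,6.91,6.5,0.29,1]
  ]
}}

```text
time_s: 11.25
position: [0.5536, 0.268, 0.1496]
tool_rot: [[-0.759, 0.651, -0.0], [0.651, 0.759, -0.0], [0.0, -0.001, -1.0]]
ft_force: [0.0, -0.5, -0.2]
grip_width: 0.0852
gripper_force: 0.0
```

```bash
python3 - <<'E'
from go import *; from lay import *
p=[shot("scene"),shot("side")]; x,y=P(-30,-61)
for q in (p[:1],p[1:]):
  v=masks("vblock_a",q,(x,y),.07,30)
  if v: print("placed",fit("vblock",v,(x,y),(90,100,110),.05),"want",x,y)
w=[shot("wrist")]
for t,g,h in (("vblock",(.554,.2675,139.5),.02),("stop_block",(.405,.267,27),.04)):
  v=masks("vblock_a" if t=="vblock" else t,w,g,h,40)
  if v: print(t,fit(t,v,g,(g[2]-10,g[2],g[2]+10)))
print(env.observe()["position"])
E
```

```text
placed (array([ 5.21394879e-01, -6.24057451e-02,  9.73993605e+01]), np.float64(0.10545942986718358)) want 0.5256187198281024 -0.06344561512616564
placed (array([ 5.21373521e-01, -6.07529579e-02,  1.06577418e+02]), np.float64(0.03694110970073311)) want 0.5256187198281024 -0.06344561512616564
vblock (array([  0.55494311,   0.26711751, 138.6457372 ]), np.float64(0.012833896050176617))
stop_block (array([ 0.40610987,  0.26705666, 21.78694682]), np.float64(0.013067575592294161))
[0.55404069 0.26647392 0.15021949]
```

The last touchdown reached 92 N at the wrist, so every remaining placement will be lowered slowly.

Request:
{"api": "move_arm", "payload": {
  "plan": [
    [0,0,0.7,0,0.1,5,1],
    [0,0,0.7,0,0.1,9.5,1],
    [0,0,0.7,0,0.1,13,1],
    [0,0,0.7,0,0.1,14.2,1],
    [0,0,0.7,0,0.1,14.2,1]
  ]
}}

```text
time_s: 12.1
position: [0.5541, 0.2677, 0.0071]
tool_rot: [[-0.75, 0.661, -0.002], [0.661, 0.75, -0.001], [0.001, -0.002, -1.0]]
ft_force: [0.7, 0.3, 0.7]
grip_width: 0.0853
gripper_force: 0.0
```

Request:
{"api": "move_arm", "payload": {
  "plan": [
    [0,0,0,0,0,0,-0.2],
    [0,0,0,0,0,0,-0.2],
    [0,0,0,0,0,0,-0.2],
    [0,0,0,0,0,0,-0.2],
    [0,0,0,0,0,0,-0.2]
  ],
  "squeeze": 50
}}

```text
time_s: 12.6
position: [0.5552, 0.2682, 0.0101]
tool_rot: [[-0.751, 0.661, 0.003], [0.661, 0.751, 0.0], [-0.002, 0.002, -1.0]]
ft_force: [-1.9, -2.3, 7.3]
grip_width: 0.0492
gripper_force: 53.6
```

```bash
python3 - <<'E'
from go import *; from lay import *
o=env.observe();print(o["position"],o["grip_width"])
x,y=P(-30,61); s=(.5547,.2673,.008,138.8)
go([(s[0],s[1],.15,138.8,-.2,1),(x,y,.15,100.5,-.2,2),(x,y,.075,100.5,-.2,1)],s)
E
```

```text
[0.55515483 0.26815051 0.01005224] 0.04921249412941812
4 x [0.0, 0.0, -0.0, 0.0, 0.0, -14.2, -0.2]
5 x [0.0, 0.0, 38.3, -10.02, -19.24, -0.0, -0.2]
2 x [0.0, 0.0, 0.0, 0.0, 0.0, -0.0, -0.2]
3 x [0.0, 0.0, -0.0, -0.0, -0.0, 7.5, -0.2]
end [5.030e-01 5.700e-02 7.500e-02 1.005e+02]
```

Request:
{"api": "move_arm", "payload": {
  "plan": [
    [0,0,0,0,0,-4,-0.2],
    [0,0,0,0,0,-9,-0.2],
    [0,0,0,0,0,-14.2,-0.2],
    [0,0,0,0,0,-14.2,-0.2]
  ]
}}

```text
time_s: 13.0
position: [0.557, 0.269, 0.1579]
tool_rot: [[-0.751, 0.661, 0.013], [0.661, 0.751, 0.004], [-0.008, 0.012, -1.0]]
ft_force: [0.6, 0.7, -3.5]
grip_width: 0.0495
gripper_force: 54.9
```

Request:
{"api": "move_arm", "payload": {
  "plan": [
    [0,0,38.3,-10.02,-19.24,0,-0.2],
    [0,0,38.3,-10.02,-19.24,0,-0.2],
    [0,0,38.3,-10.02,-19.24,0,-0.2],
    [0,0,38.3,-10.02,-19.24,0,-0.2],
    [0,0,38.3,-10.02,-19.24,0,-0.2]
  ]
}}

```text
time_s: 13.5
position: [0.5009, 0.0542, 0.1497]
tool_rot: [[-0.171, 0.985, -0.001], [0.985, 0.171, -0.001], [-0.0, -0.002, -1.0]]
ft_force: [-0.4, 0.6, -4.7]
grip_width: 0.0491
gripper_force: 55.0
```

Request:
{"api": "move_arm", "payload": {
  "plan": [
    [0,0,0,0,0,0,-0.2],
    [0,0,0,0,0,2,-0.2],
    [0,0,0,0,0,4,-0.2],
    [0,0,0,0,0,6,-0.2],
    [0,0,0,0,0,7.5,-0.2]
  ]
}}

```text
time_s: 14.0
position: [0.502, 0.0586, 0.0736]
tool_rot: [[-0.182, 0.983, -0.001], [0.983, 0.182, 0.0], [0.001, -0.001, -1.0]]
ft_force: [0.5, 0.1, -2.5]
grip_width: 0.0492
gripper_force: 55.1
```

Request:
{"api": "move_arm", "payload": {
  "plan": [
    [0,0,0,0,0,0.3,-0.2],
    [0,0,0,0,0,0.6,-0.2],
    [0,0,0,0,0,0.9,-0.2],
    [0,0,0,0,0,1.1,-0.2],
    [0,0,0,0,0,1.3,-0.2]
  ]
}}

```text
time_s: 14.5
position: [0.5027, 0.0576, 0.0623]
tool_rot: [[-0.18, 0.984, 0.001], [0.984, 0.18, -0.0], [-0.0, 0.001, -1.0]]
ft_force: [0.0, -0.2, -4.2]
grip_width: 0.0492
gripper_force: 54.9
```

Request:
{"api": "move_arm", "payload": {
  "plan": [
    [0,0,0,0,0,0.1,-0.2],
    [0,0,0,0,0,0.2,-0.2],
    [0,0,0,0,0,0.2,-0.2]
  ]
}}

```text
time_s: 14.8
position: [0.5026, 0.0575, 0.0601]
tool_rot: [[-0.179, 0.984, 0.0], [0.984, 0.179, -0.0], [-0.0, 0.0, -1.0]]
ft_force: [0.1, -0.9, -4.1]
grip_width: 0.0493
gripper_force: 55.0
```

Request:
{"api": "move_arm", "payload": {
  "plan": [
    [0,0,0,0,0,0.05,-0.2],
    [0,0,0,0,0,0.1,-0.2],
    [0,0,0,0,0,0.15,-0.2],
    [0,0,0,0,0,0.2,-0.2]
  ]
}}

```text
time_s: 15.2
position: [0.5026, 0.0575, 0.06]
tool_rot: [[-0.179, 0.984, 0.001], [0.984, 0.179, -0.0], [-0.001, 0.001, -1.0]]
ft_force: [-9.1, 0.2, 26.3]
grip_width: 0.0494
gripper_force: 58.4
```

Request:
{"api": "move_arm", "payload": {
  "plan": [
    [0,0,0,0,0,-0.15,1],
    [0,0,0,0,0,-0.15,1],
    [0,0,0,0,0,-0.15,1],
    [0,0,0,0,0,-0.15,1]
  ]
}}

```text
time_s: 15.6
position: [0.5026, 0.0575, 0.0594]
tool_rot: [[-0.179, 0.984, 0.0], [0.984, 0.179, 0.0], [0.0, 0.0, -1.0]]
ft_force: [0.4, -0.7, 0.4]
grip_width: 0.0851
gripper_force: 0.0
```

Request:
{"api": "move_arm", "payload": {
  "plan": [
    [0,0,0,0,0,-4,1],
    [0,0,0,0,0,-8,1],
    [0,0,0,0,0,-12,1],
    [0,0,0,0,0,-16,1],
    [0,0,0,0,0,-18,1]
  ]
}}

```text
time_s: 16.1
position: [0.5032, 0.0575, 0.2429]
tool_rot: [[-0.179, 0.984, 0.005], [0.984, 0.179, -0.001], [-0.001, 0.005, -1.0]]
ft_force: [0.2, 0.2, -0.1]
grip_width: 0.0853
gripper_force: 0.0
```

```bash
python3 - <<'E'
from go import *; from lay import *
env.observe(); w=shot("wrist","w3"); print(env.observe()["position"])
for yy in (61,-61):
  x,y=P(-30,yy); v=masks("vblock_a",[w],(x,y),.07,40)
  if v:
    f=fit("vblock",v,(x,y),(95,105,),.05); print("vb",f,"want",x,y)
go([(.47,-.17,.24,120,1),(.41,-.37,.24,144,1,1)])
E
```

```text
[0.50391565 0.05736891 0.24472139]
vb (array([5.03475022e-01, 5.80200497e-02, 1.01148846e+02]), np.float64(0.02095295473903011)) want 0.5033859857180604 0.05651148359663681
vb (array([ 5.25151116e-01, -5.95996141e-02,  9.86004193e+01]), np.float64(0.033387188349106756)) want 0.5256187198281024 -0.06344561512616564
5 x [0.0, 0.0, -19.7, -21.79, -7.3, 0.01, 1.0]
5 x [0.0, 0.0, -24.0, -14.32, -15.2, -0.0, 1.0]
1 x [0.0, 0.0, -0.0, 0.0, 0.0, -0.0, 1.0]
end [  0.41  -0.37   0.24 144.  ]
```

View pics/w3.png

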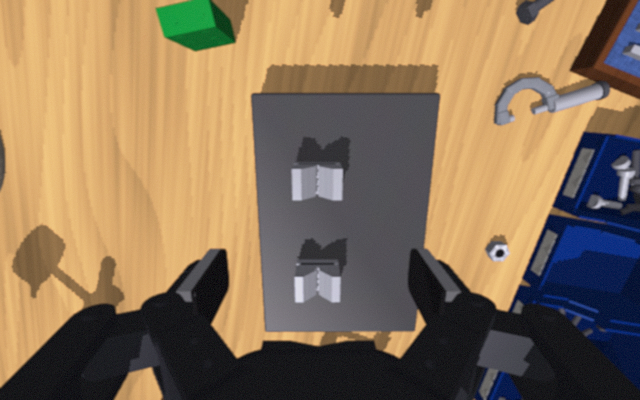

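Both V-blocks stand groove-up and in line on the plate, at (317,182) and (317,281). The whole plate is visible, with corners (252,94), (439,94), (415,331) and (266,331). Next is the rack.

```bash
python3 - <<'E'
from go import *; from lay import *
w=shot("wrist"); 
c=[onz(w,q,.05)[:2] for q in((252,94),(439,94),(415.5,331),(266,331))]; print(np.mean(c,0)); 
for i,j in((0,3),(1,2),(0,1),(3,2)): d=c[i]-c[j]; print(np.linalg.norm(d),np.degrees(np.arctan2(d[1],d[0])))
E
```

```text
[0.54284109 0.00473905]
0.29237896808688946 100.39698798331493
0.2928866324229183 100.75292048332962
0.19303461727466448 -169.6608686466203
0.1948552221167718 -169.8079417903223
```

Request:
{"api": "move_arm", "payload": {
  "plan": [
    [0,0,-19.7,-21.79,-7.3,0,1],
    [0,0,-19.7,-21.79,-7.3,0,1],
    [0,0,-19.7,-21.79,-7.3,0,1],
    [0,0,-19.7,-21.79,-7.3,0,1],
    [0,0,-19.7,-21.79,-7.3,0,1]
  ]
}}

```text
time_s: 16.8
position: [0.4686, -0.1719, 0.2378]
tool_rot: [[-0.5, 0.866, -0.003], [0.866, 0.5, 0.002], [0.003, -0.001, -1.0]]
ft_force: [-0.0, 0.6, -0.7]
grip_width: 0.0851
gripper_force: 0.0
```

Request:
{"api": "move_arm", "payload": {
  "plan": [
    [0,0,-24,-14.32,-15.2,0,1],
    [0,0,-24,-14.32,-15.2,0,1],
    [0,0,-24,-14.32,-15.2,0,1],
    [0,0,-24,-14.32,-15.2,0,1],
    [0,0,-24,-14.32,-15.2,0,1]
  ]
}}

```text
time_s: 17.3
position: [0.4079, -0.3731, 0.2372]
tool_rot: [[-0.808, 0.59, -0.002], [0.59, 0.808, 0.002], [0.003, 0.001, -1.0]]
ft_force: [-0.1, 1.0, -0.7]
grip_width: 0.085
gripper_force: 0.0
```

```bash
cat > m3.py <<'E'
from go import *
w=shot("wrist","w4"); o=env.observe(); print(o["position"],o["tool_rot"][:2],w["t"])
c=proj(w,(.4196,-.3871,.0396))
print("exp",c)
for t in("rack","shaft","gauge"):
    for o in env.outline_of(t,w): print(t,np.round(o["bbox"]),round(o["conf"],2))
s=env.outline_of("shaft",w)
if s:
    print(fit("shaft",[(w,s[0]["mask"])],(.4196,-.3871),(-25,-36,-50),.0396))
E
python3 m3.py
```

```text
[ 0.40753668 -0.37468441  0.23698205] [[-0.80672357  0.59092285 -0.00269538]
 [ 0.59092016  0.80672806  0.00178872]] [ 0.05906294 -0.56420174  0.23083786]
exp [312.711501   190.20550376]
rack [315. 180.  67. 149.] 0.69
shaft [313. 200.  24. 178.] 0.72
shaft [488. 272.  99.  82.] 0.15
gauge [494. 271. 108.  84.] 0.71
gauge [223.  19.  92.  38.] 0.63
(array([  0.42249049,  -0.38616913, -35.97953829]), np.float64(0.017874065979710196))
```

View pics/w4.png

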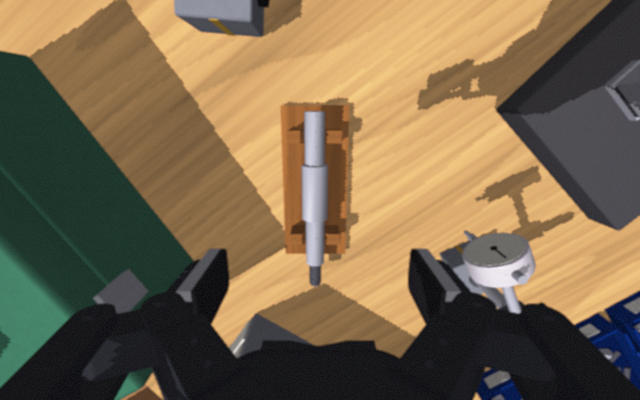

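```bash
python3 - <<'E'
from go import *
w=shot("wrist"); a=np.radians(144);X=np.array([np.cos(a),np.sin(a)]);Y=np.array([np.sin(a),-np.cos(a)])
for q in((35,55),(120,160),(200,262),(255,318)):
  for z in(0,.06,.12,.18): d=onz(w,q,z)[:2]-[.4225,-.3862]; print(q,z,"along tool x %.3f y %.3f"%(d@X,d@Y))
go([(.4225,-.3862,.11,144,1,1),(.4225,-.3862,.0206,144,1,1)])
E
```

```text
(35, 55) 0 along tool x 0.151 y -0.315
(35, 55) 0.06 along tool x 0.142 y -0.264
(35, 55) 0.12 along tool x 0.133 y -0.213
(35, 55) 0.18 along tool x 0.123 y -0.162
(120, 160) 0 along tool x 0.031 y -0.240
(120, 160) 0.06 along tool x 0.040 y -0.201
(120, 160) 0.12 along tool x 0.050 y -0.162
(120, 160) 0.18 along tool x 0.060 y -0.123
(200, 262) 0 along tool x -0.111 y -0.155
(200, 262) 0.06 along tool x -0.079 y -0.129
(200, 262) 0.12 along tool x -0.047 y -0.104
(200, 262) 0.18 along tool x -0.015 y -0.078
(255, 318) 0 along tool x -0.203 y -0.084
(255, 318) 0.06 along tool x -0.156 y -0.070
(255, 318) 0.12 along tool x -0.109 y -0.055
(255, 318) 0.18 along tool x -0.063 y -0.041
4 x [0.0, 0.0, 0.1, -2.03, -0.68, 12.89, 1.0]
3 x [0.0, 0.0, -0.0, 0.0, 0.0, 8.94, 1.0]
end [ 4.22e-01 -3.86e-01  2.10e-02  1.44e+02]
```

The shaft is at (315,195) with its threaded end at (315,275). The toolbox and the gauge clear the gripper.

Request:
{"api": "move_arm", "payload": {
  "plan": [
    [0,0,0.1,-2.03,-0.68,12.9,1],
    [0,0,0.1,-2.03,-0.68,12.9,1],
    [0,0,0.1,-2.03,-0.68,12.9,1],
    [0,0,0.1,-2.03,-0.68,12.9,1]
  ]
}}

```text
time_s: 18.0
position: [0.4217, -0.385, 0.1067]
tool_rot: [[-0.809, 0.588, -0.005], [0.588, 0.809, 0.007], [0.008, 0.003, -1.0]]
ft_force: [1.0, 0.6, 0.6]
grip_width: 0.0855
gripper_force: 0.0
```

Request:
{"api": "move_arm", "payload": {
  "plan": [
    [0,0,0,0,0,3,1],
    [0,0,0,0,0,6,1],
    [0,0,0,0,0,8,1],
    [0,0,0,0,0,8.9,1],
    [0,0,0,0,0,8.9,1]
  ]
}}

```text
time_s: 18.5
position: [0.4226, -0.3872, 0.0222]
tool_rot: [[-0.809, 0.588, 0.0], [0.588, 0.809, -0.0], [-0.0, -0.0, -1.0]]
ft_force: [-0.3, 0.1, 0.5]
grip_width: 0.0853
gripper_force: 0.0
```

Request:
{"api": "move_arm", "payload": {
  "plan": [
    [0,0,0,0,0,0,-0.6],
    [0,0,0,0,0,0,-0.6],
    [0,0,0,0,0,0,-0.6],
    [0,0,0,0,0,0,-0.6],
    [0,0,0,0,0,0,-0.6]
  ],
  "squeeze": 60
}}

```text
time_s: 19.0
position: [0.422, -0.3885, 0.0225]
tool_rot: [[-0.808, 0.589, -0.0], [0.589, 0.808, -0.002], [-0.001, -0.002, -1.0]]
ft_force: [-3.6, -1.3, 4.7]
grip_width: 0.0282
gripper_force: 58.8
```

Request:
{"api": "move_arm", "payload": {
  "plan": [
    [0,0,0,0,0,0,-0.6],
    [0,0,0,0,0,0,-0.6],
    [0,0,0,0,0,0,-0.6]
  ]
}}

```text
time_s: 19.3
position: [0.422, -0.3885, 0.0225]
tool_rot: [[-0.808, 0.589, 0.0], [0.589, 0.808, -0.002], [-0.001, -0.002, -1.0]]
ft_force: [-5.0, -2.4, 5.1]
grip_width: 0.0278
gripper_force: 58.8
```

```bash
python3 - <<'E'
from go import *
s=(.4225,-.3862,.021,144)
go([(.4225,-.3862,.17,144,-.6,1),(.42,-.25,.17,110,-.6,0),(.514,-.003,.17,100.4,-.6,2)],s)
E
```

```text
5 x [0.0, 0.0, -0.0, 0.0, 0.0, -14.9, -0.6]
5 x [0.0, 0.0, 34.0, 8.21, 10.87, -0.0, -0.6]
5 x [0.0, 0.0, 8.0, 16.66, 14.4, -0.0, -0.6]
3 x [0.0, 0.0, 1.6, 3.7, 2.39, -0.0, -0.6]
end [ 5.140e-01 -3.000e-03  1.700e-01  1.004e+02]
```

Request:
{"api": "move_arm", "payload": {
  "plan": [
    [0,0,0,0,0,-1,-0.6],
    [0,0,0,0,0,-4,-0.6],
    [0,0,0,0,0,-8,-0.6],
    [0,0,0,0,0,-12,-0.6],
    [0,0,0,0,0,-14.9,-0.6]
  ]
}}

```text
time_s: 19.8
position: [0.4222, -0.387, 0.1729]
tool_rot: [[-0.808, 0.589, 0.001], [0.589, 0.808, -0.0], [-0.001, 0.0, -1.0]]
ft_force: [0.7, -0.7, -7.5]
grip_width: 0.0281
gripper_force: 60.9
```

Request:
{"api": "move_arm", "payload": {
  "plan": [
    [0,0,34,8.21,10.87,0,-0.6],
    [0,0,34,8.21,10.87,0,-0.6],
    [0,0,34,8.21,10.87,0,-0.6],
    [0,0,34,8.21,10.87,0,-0.6],
    [0,0,34,8.21,10.87,0,-0.6]
  ]
}}

```text
time_s: 20.3
position: [0.4196, -0.2499, 0.1706]
tool_rot: [[-0.341, 0.94, -0.001], [0.94, 0.341, 0.001], [0.001, -0.0, -1.0]]
ft_force: [0.6, -1.5, -7.5]
grip_width: 0.0284
gripper_force: 61.2
```

Request:
{"api": "move_arm", "payload": {
  "plan": [
    [0,0,8,16.66,14.4,0,-0.6],
    [0,0,8,16.66,14.4,0,-0.6],
    [0,0,8,16.66,14.4,0,-0.6],
    [0,0,8,16.66,14.4,0,-0.6],
    [0,0,8,16.66,14.4,0,-0.6]
  ]
}}

```text
time_s: 20.8
position: [0.4991, -0.0426, 0.1703]
tool_rot: [[-0.213, 0.977, -0.001], [0.977, 0.213, 0.001], [0.002, -0.0, -1.0]]
ft_force: [0.6, -0.8, -7.6]
grip_width: 0.0282
gripper_force: 61.7
```

Request:
{"api": "move_arm", "payload": {
  "plan": [
    [0,0,1.6,3.7,2.39,0,-0.6],
    [0,0,1.6,3.7,2.39,0,-0.6],
    [0,0,1.6,3.7,2.39,0,-0.6]
  ]
}}

```text
time_s: 21.1
position: [0.5143, -0.004, 0.1701]
tool_rot: [[-0.184, 0.983, -0.001], [0.983, 0.184, 0.0], [0.0, -0.001, -1.0]]
ft_force: [-0.0, 0.4, -7.7]
grip_width: 0.028
gripper_force: 61.9
```

```bash
python3 - <<'E'
from go import *
o=env.observe(); print(o["position"],o["tool_rot"][0])
p=shot("scene");q=shot("side"); w=shot("wrist","w5")
z=o["position"][2]+.018
for n,c in(("scene",p),("side",q),("wrist",w)):
    v=masks("shaft",[c],(.514,-.003),z,60)
    if v: print(n,v[0][1].sum(),fit("shaft",v,(.514,-.003),(-72,-80,-88),z))
E
```

```text
[ 0.5143031  -0.00403055  0.17008498] [-0.18391008  0.98294229 -0.00124038]
scene 863 (array([ 5.13069658e-01, -3.84147039e-03, -7.90079773e+01]), np.float64(0.32013489715075183))
side 229 (array([ 5.16106208e-01,  8.43021154e-03, -6.70733230e+01]), np.float64(0.6211880562021527))
```

View pics/w5.png

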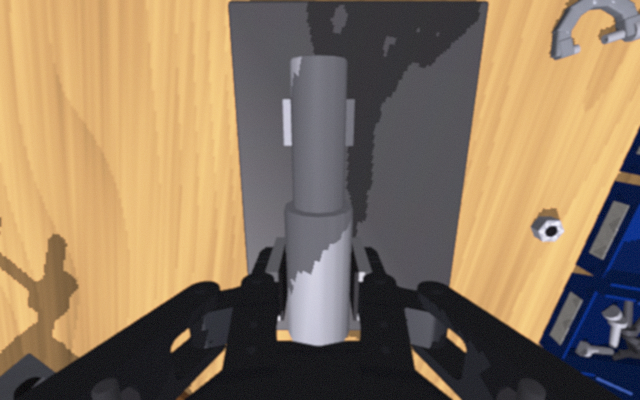

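The shaft is held level and straight: the shoulder is at row ~204 and the plain end at row ~57, with the left V-block below it at rows 100–145. I'll check where it sits along its length.

```bash
python3 - <<'E'
from go import *
w=shot("wrist"); o=env.observe(); T=np.array([.514,-.0035,.17]); print(o["position"])
a=np.radians(100.5);u=np.array([np.cos(a),np.sin(a)]);n=np.array([np.sin(a),-np.cos(a)])
for q,h in(((320,204),.015),((320,57),.011)):
    for dz in(.017,.019): d=onz(w,q,T[2]+dz+h)[:2]-T[:2]; print(q,dz,"along",d@u,"lat",d@n)
for q in((283,100),(354,100),(283,146),(354,146)):
    d=onz(w,q,.09)[:2]-T[:2]; print("vb",d@u,d@n)
E
```

```text
[ 0.51412347 -0.00513205  0.17055201]
(320, 204) 0.017 along 0.036684074103852826 lat 0.001065269113118065
(320, 204) 0.019 along 0.03731676709155211 lat 0.001052880890108853
(320, 57) 0.017 along 0.08844796882305098 lat 0.0011962012198028615
(320, 57) 0.019 along 0.08815189438464768 lat 0.0011819537613216385
vb 0.0771128307744906 -0.02379169049254938
vb 0.07692802742820742 0.02553332510303935
vb 0.04539249082844625 -0.024939794693621037
vb 0.0451939241708214 0.02646683044101117
```

Request:
{"api": "move_arm", "payload": {
  "plan": [
    [0,0,0,0,0,2.5,-0.6],
    [0,0,0,0,0,5,-0.6],
    [0,0,0,0,0,7,-0.6],
    [0,0,0,0,0,8.5,-0.6],
    [0,0,0,0,0,9,-0.6]
  ]
}}

```text
time_s: 21.95
position: [0.5136, -0.0047, 0.0792]
tool_rot: [[-0.179, 0.984, -0.002], [0.984, 0.179, 0.001], [0.001, -0.002, -1.0]]
ft_force: [-0.4, 0.1, -6.6]
grip_width: 0.0283
gripper_force: 61.7
```

Request:
{"api": "move_arm", "payload": {
  "plan": [
    [0,0,0,0,0,0.2,-0.6],
    [0,0,0,0,0,0.4,-0.6],
    [0,0,0,0,0,0.5,-0.6],
    [0,0,0,0,0,0.6,-0.6],
    [0,0,0,0,0,0.7,-0.6]
  ]
}}

```text
time_s: 22.45
position: [0.5144, -0.0044, 0.0738]
tool_rot: [[-0.179, 0.984, 0.001], [0.984, 0.179, -0.0], [-0.0, 0.001, -1.0]]
ft_force: [0.1, 0.2, -8.0]
grip_width: 0.0282
gripper_force: 61.7
```

Request:
{"api": "move_arm", "payload": {
  "plan": [
    [0,0,0,0,0,0.05,-0.6],
    [0,0,0,0,0,0.1,-0.6],
    [0,0,0,0,0,0.15,-0.6]
  ]
}}

```text
time_s: 22.75
position: [0.5143, -0.0044, 0.0729]
tool_rot: [[-0.179, 0.984, 0.001], [0.984, 0.179, -0.0], [-0.0, 0.001, -1.0]]
ft_force: [-5.4, 0.9, 8.6]
grip_width: 0.0285
gripper_force: 63.5
```

Request:
{"api": "move_arm", "payload": {
  "plan": [
    [0,0,0,0,0,0.05,-0.6],
    [0,0,0,0,0,0.05,-0.6],
    [0,0,0,0,0,0.05,-0.2],
    [0,0,0,0,0,0.05,0.2],
    [0,0,0,0,0,0.05,0.2]
  ],
  "squeeze": 30
}}

```text
time_s: 23.25
position: [0.5146, -0.0045, 0.0717]
tool_rot: [[-0.179, 0.984, 0.001], [0.984, 0.179, -0.0], [-0.0, 0.001, -1.0]]
ft_force: [0.5, -0.4, 0.5]
grip_width: 0.0512
gripper_force: 0.0
```

Request:
{"api": "move_arm", "payload": {
  "plan": [
    [0,0,0,0,0,0,0.2],
    [0,0,0,0,0,-4,0.2],
    [0,0,0,0,0,-9,0.2],
    [0,0,0,0,0,-14,1],
    [0,0,0,0,0,-17,1]
  ]
}}

```text
time_s: 23.75
position: [0.5148, -0.0045, 0.2454]
tool_rot: [[-0.179, 0.984, 0.005], [0.984, 0.179, -0.001], [-0.002, 0.005, -1.0]]
ft_force: [0.7, -0.5, -1.1]
grip_width: 0.0779
gripper_force: 0.0
```

```bash
python3 - <<'E'
from go import *
w=shot("wrist","w6"); o=env.observe(); print(o["position"],o["time_s"])
v=masks("shaft",[w],(.514,-.0035),.09,60)
if v: print(v[0][1].sum(),fit("shaft",v,(.514,-.0035),(-75,-80,-85),.0896))
E
```

```text
[ 0.51608344 -0.00474558  0.24900918] 23.8
4795 (array([ 5.14678107e-01, -3.03822476e-03, -7.95187713e+01]), np.float64(0.015155275745275785))
```

View pics/w6.png

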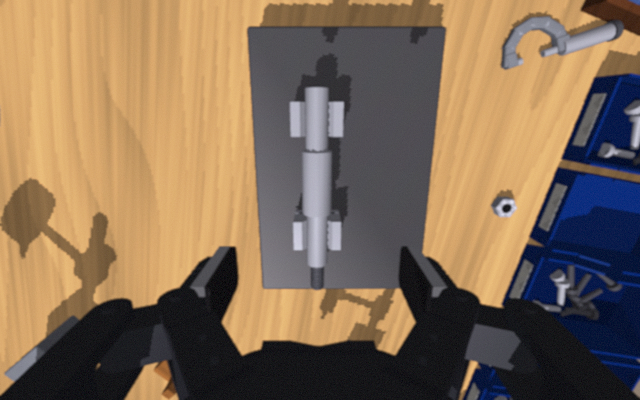

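The shaft lies in both V-blocks on its journals, with the threaded end at (317,277) pointing to the robot's right and its middle at (0.515, -0.003). Next is the stop block.

```bash
python3 - <<'E'
from go import *
go([(.41,.262,.21,25,1,1)],(.5143,-.004,.241,100.4))
E
```

```text
5 x [0.0, 0.0, 41.9, 15.58, -3.03, 1.72, 1.0]
5 x [0.0, 0.0, 33.5, 7.66, -10.13, 1.38, 1.0]
end [ 0.41   0.262  0.21  25.   ]
```

Request:
{"api": "move_arm", "payload": {
  "plan": [
    [0,0,41.9,15.58,-3.03,1.7,1],
    [0,0,41.9,15.58,-3.03,1.7,1],
    [0,0,41.9,15.58,-3.03,1.7,1],
    [0,0,41.9,15.58,-3.03,1.7,1],
    [0,0,41.9,15.58,-3.03,1.7,1]
  ]
}}

```text
time_s: 24.35
position: [0.4547, 0.1458, 0.2233]
tool_rot: [[0.508, 0.862, -0.002], [0.862, -0.508, 0.0], [-0.001, -0.002, -1.0]]
ft_force: [0.2, 0.0, 0.7]
grip_width: 0.0852
gripper_force: 0.0
```

Request:
{"api": "move_arm", "payload": {
  "plan": [
    [0,0,33.5,7.66,-10.13,1.4,1],
    [0,0,33.5,7.66,-10.13,1.4,1],
    [0,0,33.5,7.66,-10.13,1.4,1],
    [0,0,33.5,7.66,-10.13,1.4,1],
    [0,0,33.5,7.66,-10.13,1.4,1]
  ]
}}

```text
time_s: 24.85
position: [0.4067, 0.2617, 0.2093]
tool_rot: [[0.899, 0.439, -0.002], [0.439, -0.899, -0.001], [-0.002, -0.0, -1.0]]
ft_force: [0.5, -1.4, -0.4]
grip_width: 0.0853
gripper_force: 0.0
```

```bash
python3 - <<'E'
from go import *
w=shot("wrist","w7"); o=env.observe(); print(o["position"],o["tool_rot"][0],o["q"][5],"exp",proj(w,(.406,.267,.075)))
for b in env.outline_of("stop_block",w): 
    m=b["mask"]; col=w["color"][m].mean(0); print(np.round(b["bbox"]),b["conf"],col.astype(int))
    if col.max()-col.min()<40: print(fit("stop_block",[(w,m)],(.406,.267),(15,25,35)))
E
```

```text
[0.40705571 0.2612634  0.20943021] [ 0.89869974  0.43856108 -0.00171865] 82.62319336043493 exp [314.36936171 187.0021416 ]
[315. 182.  54.  41.] 0.98 [125 123 132]
(array([ 0.40631242,  0.26636392, 22.19322924]), np.float64(0.02649200489288407))
[270. 262.  44.  70.] 0.88 [ 29  64 145]
[364. 248.  38.  71.] 0.69 [ 34 109  49]
```

View pics/w7.png

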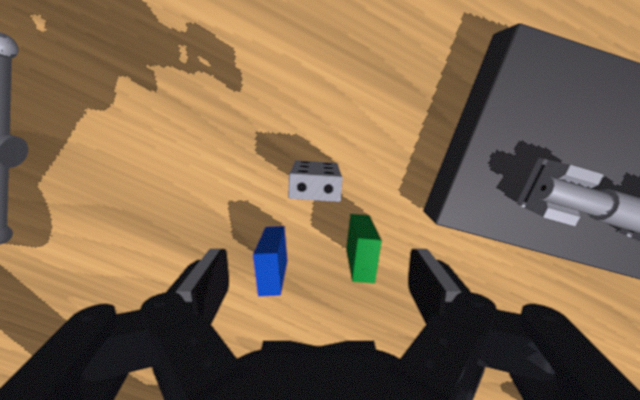

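The stop block (315,182) is grey with holes. The blue (270,262) and green (364,248) blocks are about 70 mm nearer the robot and clear of the fingers. Its pose is (0.4063, 0.2665), yaw 22.2.

```bash
python3 - <<'E'
from go import *
s=(.4088,.2615,.21,25)
go([(.4063,.2665,.035,22.2,1,1)],s)
x,y=.5146-.182*.1075,-.0035+.983*.1075; print(x,y)
go([(.4063,.2665,.15,22.2,-.2,1),(x,y,.16,100.5,-.2,2),(x,y,.095,100.5,-.2,1)],(.4063,.2665,.035,22.2))
E
```

```text
5 x [0.0, 0.0, 2.8, -0.02, -0.56, 17.5, 1.0]
end [ 0.406  0.266  0.035 22.2  ]
0.49503499999999995 0.1021725
4 x [0.0, 0.0, -0.0, 0.0, 0.0, -11.5, -0.2]
5 x [0.0, 0.0, -39.2, 1.0, 9.28, -0.5, -0.2]
5 x [0.0, 0.0, -39.2, -5.08, 7.83, -0.5, -0.2]
2 x [0.0, 0.0, -0.0, 0.0, 0.0, -0.0, -0.2]
3 x [0.0, 0.0, -0.0, 0.0, -0.0, 6.5, -0.2]
end [4.950e-01 1.020e-01 9.500e-02 1.005e+02]
```

Request:
{"api": "move_arm", "payload": {
  "plan": [
    [0,0,2.8,0,-0.56,4.5,1],
    [0,0,2.8,0,-0.56,9,1],
    [0,0,2.8,0,-0.56,13.5,1],
    [0,0,2.8,0,-0.56,17.5,1],
    [0,0,2.8,0,-0.56,17.5,1]
  ]
}}

```text
time_s: 25.45
position: [0.4028, 0.2645, 0.0315]
tool_rot: [[0.918, 0.397, -0.009], [0.397, -0.918, -0.003], [-0.01, -0.001, -1.0]]
ft_force: [0.0, 0.3, 1.1]
grip_width: 0.0852
gripper_force: 0.0
```

Request:
{"api": "move_arm", "payload": {
  "plan": [
    [0,0,0,0,0,0,-0.2],
    [0,0,0,0,0,0,-0.2],
    [0,0,0,0,0,0,-0.2],
    [0,0,0,0,0,0,-0.2],
    [0,0,0,0,0,0,-0.2]
  ],
  "squeeze": 50
}}

```text
time_s: 25.95
position: [0.4064, 0.2661, 0.0376]
tool_rot: [[0.918, 0.396, 0.004], [0.396, -0.918, 0.001], [0.004, 0.0, -1.0]]
ft_force: [-0.7, -1.0, 6.3]
grip_width: 0.0495
gripper_force: 51.3
```

Request:
{"api": "move_arm", "payload": {
  "plan": [
    [0,0,0,0,0,-1,-0.2],
    [0,0,0,0,0,-5,-0.2],
    [0,0,0,0,0,-9,-0.2],
    [0,0,0,0,0,-11.5,-0.2],
    [0,0,0,0,0,-11.5,-0.2]
  ]
}}

```text
time_s: 26.45
position: [0.4064, 0.2663, 0.1542]
tool_rot: [[0.918, 0.397, 0.007], [0.397, -0.918, 0.002], [0.007, 0.001, -1.0]]
ft_force: [0.8, -0.1, -6.4]
grip_width: 0.0495
gripper_force: 56.2
```

Request:
{"api": "move_arm", "payload": {
  "plan": [
    [0,0,-39.2,1,9.28,-0.5,-0.2],
    [0,0,-39.2,1,9.28,-0.5,-0.2],
    [0,0,-39.2,1,9.28,-0.5,-0.2],
    [0,0,-39.2,1,9.28,-0.5,-0.2],
    [0,0,-39.2,1,9.28,-0.5,-0.2]
  ]
}}

```text
time_s: 26.95
position: [0.4504, 0.1839, 0.1539]
tool_rot: [[0.457, 0.89, -0.003], [0.89, -0.457, -0.0], [-0.002, -0.003, -1.0]]
ft_force: [0.2, 0.6, -6.7]
grip_width: 0.0496
gripper_force: 57.3
```

Request:
{"api": "move_arm", "payload": {
  "plan": [
    [0,0,-38,-5.08,7.83,-0.5,-0.2],
    [0,0,-38,-5.08,7.83,-0.5,-0.2],
    [0,0,-38,-5.08,7.83,-0.5,-0.2],
    [0,0,-38,-5.08,7.83,-0.5,-0.2],
    [0,0,-38,-5.08,7.83,-0.5,-0.2]
  ]
}}

```text
time_s: 27.45
position: [0.4964, 0.1029, 0.1588]
tool_rot: [[-0.187, 0.982, -0.004], [0.982, 0.187, 0.0], [0.001, -0.004, -1.0]]
ft_force: [0.0, 0.1, -6.9]
grip_width: 0.0495
gripper_force: 57.5
```

Request:
{"api": "move_arm", "payload": {
  "plan": [
    [0,0,0,0,0,0,-0.2],
    [0,0,0,0,0,0,-0.2],
    [0,0,0,0,0,0,-0.2]
  ]
}}

```text
time_s: 27.75
position: [0.497, 0.1034, 0.16]
tool_rot: [[-0.181, 0.983, -0.001], [0.983, 0.181, 0.0], [0.0, -0.001, -1.0]]
ft_force: [-1.3, -0.6, -6.0]
grip_width: 0.0493
gripper_force: 57.5
```

```bash
python3 - <<'E'
from go import *
w=shot("wrist"); s=shot("scene")
for i in range(2): o=env.observe(); R=o["tool_rot"]; print(o["position"],np.degrees(np.arctan2(R[1,0],R[0,0])))
z=o["position"][2]-.0376
for c in(w,s):
  for b in env.outline_of("stop_block",c):
    m=b["mask"]; 
    if b["conf"]>.3: print(np.round(b["bbox"]),round(b["conf"],2),w["color"][m].mean(0).astype(int))
  v=masks("stop_block",[c],(.495,.102),z+.04,40)
  if v: print(fit("stop_block",v,(.495,.102),(95,105),z))
E
```

```text
[0.49716813 0.10343896 0.16029362] 100.4909711208044
[0.49716813 0.10343896 0.16029362] 100.4909711208044
[159.  60. 114.  60.] 0.76 [ 26 128  54]
[317. 270. 127. 114.] 0.67 [125 125 133]
(array([ 0.49729105,  0.10442003, 99.63780367]), np.float64(0.04755195399177967))
[416. 166.  22.  29.] 0.86 [84 82 87]
[363. 210.  17.  33.] 0.8 [84 83 87]
[390. 186.  12.  26.] 0.48 [85 84 88]
(array([ 0.49765105,  0.09298945, 78.29079259]), np.float64(0.8528140693906602))
```

Request:
{"api": "move_arm", "payload": {
  "plan": [
    [0,0,0,-0.15,-0.2,2,-0.2],
    [0,0,0,-0.15,-0.2,4,-0.2],
    [0,0,0,-0.15,-0.2,5.4,-0.2],
    [0,0,0,-0.15,-0.2,6.2,-0.2],
    [0,0,0,-0.15,-0.2,6.2,-0.2]
  ]
}}

```text
time_s: 28.55
position: [0.4953, 0.1015, 0.0979]
tool_rot: [[-0.183, 0.983, -0.002], [0.983, 0.183, 0.0], [0.0, -0.002, -1.0]]
ft_force: [0.4, 0.6, -5.5]
grip_width: 0.0493
gripper_force: 57.2
```

Request:
{"api": "move_arm", "payload": {
  "plan": [
    [0,0,0,0,0,0.2,-0.2],
    [0,0,0,0,0,0.4,-0.2],
    [0,0,0,0,0,0.6,-0.2],
    [0,0,0,0,0,0.7,-0.2],
    [0,0,0,0,0,0.8,-0.2]
  ]
}}

```text
time_s: 29.05
position: [0.4957, 0.1015, 0.0906]
tool_rot: [[-0.183, 0.983, 0.0], [0.983, 0.183, -0.0], [-0.0, 0.0, -1.0]]
ft_force: [-0.2, -0.6, -5.6]
grip_width: 0.0492
gripper_force: 57.3
```

Request:
{"api": "move_arm", "payload": {
  "plan": [
    [0,0,0,0,0,0.05,-0.2],
    [0,0,0,0,0,0.1,-0.2],
    [0,0,0,0,0,0.1,-0.2]
  ]
}}

```text
time_s: 29.35
position: [0.4956, 0.1015, 0.0895]
tool_rot: [[-0.183, 0.983, -0.0], [0.983, 0.183, 0.0], [0.0, -0.0, -1.0]]
ft_force: [-0.1, -0.3, -5.6]
grip_width: 0.0493
gripper_force: 57.3
```

Request:
{"api": "move_arm", "payload": {
  "plan": [
    [0,0,0,0,0,0.05,-0.2],
    [0,0,0,0,0,0.1,-0.2],
    [0,0,0,0,0,0.15,-0.2],
    [0,0,0,0,0,0.15,-0.2]
  ]
}}

```text
time_s: 29.75
position: [0.4956, 0.1015, 0.088]
tool_rot: [[-0.183, 0.983, -0.0], [0.983, 0.183, -0.0], [0.0, -0.0, -1.0]]
ft_force: [0.4, -1.1, -6.3]
grip_width: 0.0492
gripper_force: 57.3
```

Request:
{"api": "move_arm", "payload": {
  "plan": [
    [0,0,0,0,0,0.05,-0.2],
    [0,0,0,0,0,0.1,-0.2],
    [0,0,0,0,0,0.1,-0.2]
  ]
}}

```text
time_s: 30.05
position: [0.4957, 0.1015, 0.0876]
tool_rot: [[-0.183, 0.983, 0.001], [0.983, 0.183, -0.0], [-0.0, 0.001, -1.0]]
ft_force: [-2.6, 0.5, 4.3]
grip_width: 0.0498
gripper_force: 58.4
```

Request:
{"api": "move_arm", "payload": {
  "plan": [
    [0,0,0,0,0,0,1],
    [0,0,0,0,0,0,1],
    [0,0,0,0,0,0,1],
    [0,0,0,0,0,-1,1],
    [0,0,0,0,0,-5,1]
  ],
  "squeeze": 40
}}

```text
time_s: 30.55
position: [0.4941, 0.1015, 0.1354]
tool_rot: [[-0.183, 0.983, -0.007], [0.983, 0.183, 0.0], [0.001, -0.007, -1.0]]
ft_force: [0.9, -0.1, 0.6]
grip_width: 0.0853
gripper_force: 0.0
```

```bash
python3 - <<'E'
from go import *
go([(.50,.03,.3,100.5,1),(.53,-.2,.30,90,1,0),(.62,-.285,.30,80,1,1)])
E
```

```text
4 x [0.0, 0.0, 0.0, -7.13, -0.72, -16.46, 1.0]
5 x [0.0, 0.0, 10.5, -23.16, -1.24, -0.0, 1.0]
4 x [0.0, 0.0, 10.0, -8.5, 9.0, -0.0, 1.0]
end [ 0.62  -0.285  0.3   80.   ]
```

Request:
{"api": "move_arm", "payload": {
  "plan": [
    [0,0,0,0,0,-5,1],
    [0,0,0,-2,-0.3,-9,1],
    [0,0,0,-5,-0.6,-13,1],
    [0,0,0,-7.1,-0.7,-16.5,1],
    [0,0,0,-7.1,-0.7,-16.5,1]
  ]
}}

```text
time_s: 31.05
position: [0.5032, 0.0283, 0.3073]
tool_rot: [[-0.18, 0.984, 0.01], [0.984, 0.18, -0.002], [-0.004, 0.009, -1.0]]
ft_force: [1.2, 0.1, 0.1]
grip_width: 0.0852
gripper_force: 0.0
```

```bash
python3 - <<'E'
from go import *
w=shot("wrist","w8"); o=env.observe(); print(o["position"])
v=masks("stop_block",[w],(.495,.1015),.1,50)
if v: print(fit("stop_block",v,(.495,.1015),(95,105),.05))
v=masks("shaft",[w],(.514,-.0035),.09,60)
if v: print(fit("shaft",v,(.514,-.0035),(-75,-80,-85),.0896))
E
```

```text
[0.50229859 0.02944229 0.30447908]
(array([ 0.49673757,  0.10195626, 99.28797147]), np.float64(0.030652370792591244))
(array([ 5.14682630e-01, -3.02276276e-03, -7.94224180e+01]), np.float64(0.02635689808629702))
```

View pics/w8.png

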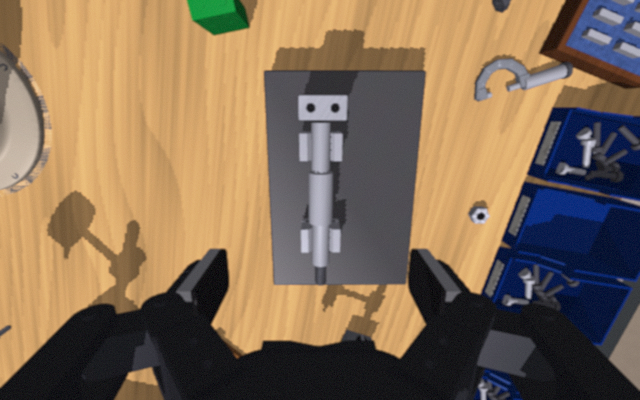

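The stop block stands square against the shaft's left end (323,107), and the fits put the gap at about 4 mm. Next is the gauge.

Request:
{"api": "move_arm", "payload": {
  "plan": [
    [0,0,10.5,-23.16,-1.24,0,1],
    [0,0,10.5,-23.16,-1.24,0,1],
    [0,0,10.5,-23.16,-1.24,0,1],
    [0,0,10.5,-23.16,-1.24,0,1],
    [0,0,10.5,-23.16,-1.24,0,0.2]
  ]
}}

```text
time_s: 31.7
position: [0.5317, -0.2017, 0.3003]
tool_rot: [[0.0, 1.0, -0.003], [1.0, -0.0, 0.002], [0.002, -0.003, -1.0]]
ft_force: [0.2, 1.5, 0.2]
grip_width: 0.0734
gripper_force: 0.0
```

Request:
{"api": "move_arm", "payload": {
  "plan": [
    [0,0,10,-8.5,8,0,0.2],
    [0,0,10,-8.5,8,0,0.2],
    [0,0,10,-8.5,8,0,0.2],
    [0,0,10,-8.5,8,0,0.2]
  ]
}}

```text
time_s: 32.1
position: [0.6129, -0.2853, 0.2985]
tool_rot: [[0.173, 0.985, -0.004], [0.985, -0.173, 0.003], [0.002, -0.004, -1.0]]
ft_force: [-0.4, 1.2, -0.7]
grip_width: 0.051
gripper_force: 0.0
```

```bash
cat > m4.py <<'E'
from go import *
w=shot("wrist","w9"); s=shot("scene"); d=shot("side"); o=env.observe(); R=o["tool_rot"]; print(o["position"],np.degrees(np.arctan2(R[1,0],R[0,0])),o["q"][5])
g=(.628,-.289)
for n,c in(("w",w),("s",s),("d",d)):
    for b in env.outline_of("gauge",c): print(n,np.round(b["bbox"]),round(b["conf"],2))
    v=masks("gauge",[c],g,.08,60)
    if v: print(n,*fit("gauge",v,g,(-25,-10,5)))
for z in(.2,.045,0): print("exp px",z,proj(w,(*g,z)))
E
python3 m4.py
```

```text
[ 0.61168564 -0.283066    0.30174725] 80.11601201282627 -24.98987868513029
w [302. 175. 105.  69.] 0.72
w [ 49. 248.  95.  80.] 0.6
w [  0.62958025  -0.28718055 -10.50424602] 0.03953620003758238
s [193. 150.  27.  30.] 0.82
s [185. 275.  39.  76.] 0.76
s [  0.62716239  -0.28970698 -10.83588292] 0.09195283218586664
d [464. 146.  53.  92.] 0.86
d [338. 140.  14.  39.] 0.62
d [  0.63333771  -0.28450829 -50.59176505] 0.7972085717461967
exp px 0.2 [337.51470885 202.51567331]
exp px 0.045 [330.73171465 167.73289115]
exp px 0 [329.61531935 162.00808391]
```

View pics/w9.png

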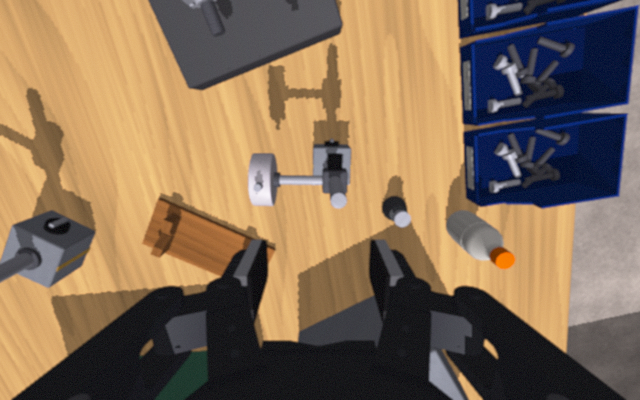

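The small gauge is at: post top (338,200), base (332,165), dial (262,180), with its arm along the image's left, i.e. close to the closing line. A dark box lies at (345,320), so I'll check its clearance first.

```bash
python3 - <<'E'
from go import *
w=shot("wrist"); print(onz(w,(338,200),.2), env.observe()["position"])
for q in((375,296),(300,335)):
  for z in(0,.1,.2): print(q,z,onz(w,q,z)[:2])
go([(.6285,-.2885,.26,79.5,0,1),(.6285,-.2885,.147,79.5,0,1)],(.6125,-.284,.3,80))
E
```

```text
[ 0.62808985 -0.28718898  0.2       ] [ 0.61180722 -0.28407555  0.30248986]
(375, 296) 0 [ 0.66659144 -0.52620262]
(375, 296) 0.1 [ 0.65702383 -0.45538934]
(375, 296) 0.2 [ 0.64745622 -0.38457606]
(300, 335) 0 [ 0.52772127 -0.58161284]
(300, 335) 0.1 [ 0.54941246 -0.49832708]
(300, 335) 0.2 [ 0.57110365 -0.41504131]
2 x [0.0, 0.0, 0.5, -0.17, 1.65, 4.0, 0.0]
4 x [0.0, 0.0, -0.0, 0.0, 0.0, 11.3, 0.0]
end [ 0.628 -0.288  0.147 79.5  ]
```

Request:
{"api": "move_arm", "payload": {
  "plan": [
    [0,0,0.5,-0.15,1.62,4,0],
    [0,0,0.5,-0.15,1.62,4,0],
    [0,0,0.5,-0.15,1.62,4,0]
  ]
}}

```text
time_s: 32.9
position: [0.6274, -0.2886, 0.2619]
tool_rot: [[0.181, 0.983, -0.002], [0.983, -0.181, 0.001], [0.001, -0.002, -1.0]]
ft_force: [-0.7, 0.6, 0.3]
grip_width: 0.0428
gripper_force: 0.0
```

```bash
python3 - <<'E'
from go import *
w=shot("wrist","w10"); print(env.observe()["position"],env.observe()["grip_width"],proj(w,(.6282,-.288,.2)),proj(w,(*env.observe()["position"][:2],.2)))
E
```

```text
[ 0.62757206 -0.28875417  0.26334892] 0.042469672122049745 [319.41563653 215.13548489] [318.73585774 216.27365601]
```

View pics/w10.png

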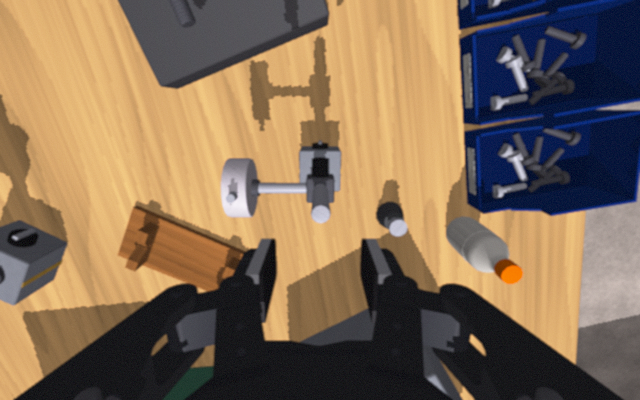

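The post top is at (320,213), exactly on the fingers' centre line, and the arm is aligned with the closing direction. Going down and gripping gently.

Request:
{"api": "move_arm", "payload": {
  "plan": [
    [0,0,0,0,0,3.5,0],
    [0,0,0,0,0,7,0],
    [0,0,0,0,0,10,0],
    [0,0,0,0,0,11.3,0],
    [0,0,0,0,0,11.3,0]
  ]
}}

```text
time_s: 33.45
position: [0.6274, -0.2887, 0.149]
tool_rot: [[0.182, 0.983, -0.001], [0.983, -0.182, 0.001], [0.0, -0.001, -1.0]]
ft_force: [-0.2, -0.5, 0.8]
grip_width: 0.0427
gripper_force: 0.0
```

Request:
{"api": "move_arm", "payload": {
  "plan": [
    [0,0,0,0,0,0,-0.3],
    [0,0,0,0,0,0,-0.5],
    [0,0,0,0,0,0,-0.6],
    [0,0,0,0,0,0,-0.7],
    [0,0,0,0,0,0,-0.9]
  ],
  "squeeze": 60
}}

```text
time_s: 33.95
position: [0.6283, -0.289, 0.1505]
tool_rot: [[0.181, 0.983, 0.003], [0.983, -0.181, -0.002], [-0.001, 0.003, -1.0]]
ft_force: [1.1, 0.2, 5.8]
grip_width: 0.0126
gripper_force: 58.3
```

Request:
{"api": "move_arm", "payload": {
  "plan": [
    [0,0,0,0,0,0,-1],
    [0,0,0,0,0,0,-1],
    [0,0,0,0,0,0,-1]
  ]
}}

```text
time_s: 34.25
position: [0.6283, -0.289, 0.1505]
tool_rot: [[0.181, 0.983, 0.003], [0.983, -0.181, -0.002], [-0.001, 0.003, -1.0]]
ft_force: [1.8, -0.0, 6.1]
grip_width: 0.0129
gripper_force: 58.3
```

```bash
python3 - <<'E'
from go import *
go([(.5883,-.10,.25,92,-1,0),(.5883,.0102,.25,100.5,-1,0)],(.628,-.2887,.25,79.6))
E
```

```text
5 x [0.0, 0.0, -12.4, 17.84, -7.31, -0.0, -1.0]
3 x [0.0, 0.0, -8.5, 11.01, 0.38, -0.0, -1.0]
end [5.880e-01 1.000e-02 2.500e-01 1.005e+02]
```

Request:
{"api": "move_arm", "payload": {
  "plan": [
    [0,0,0,0,0,-0.5,-1],
    [0,0,0,0,0,-2,-1],
    [0,0,0,0,0,-4.5,-1],
    [0,0,0,0,0,-7.5,-1],
    [0,0,0,0,0,-10,-1]
  ]
}}

```text
time_s: 34.75
position: [0.6273, -0.2885, 0.2492]
tool_rot: [[0.181, 0.983, -0.002], [0.983, -0.181, 0.001], [0.001, -0.002, -1.0]]
ft_force: [0.3, -0.1, -6.3]
grip_width: 0.0126
gripper_force: 58.9
```

Request:
{"api": "move_arm", "payload": {
  "plan": [
    [0,0,-2,3,-1.2,0,-1],
    [0,0,-4.5,6.8,-2.8,0,-1],
    [0,0,-7.5,10.7,-4.4,0,-1],
    [0,0,-10,14.5,-5.9,0,-1],
    [0,0,-12.4,17.84,-7.31,0,-1]
  ]
}}

```text
time_s: 35.25
position: [0.587, -0.0979, 0.2479]
tool_rot: [[-0.036, 0.999, -0.003], [0.999, 0.036, 0.002], [0.002, -0.003, -1.0]]
ft_force: [0.8, -0.9, -7.1]
grip_width: 0.0123
gripper_force: 58.7
```

Request:
{"api": "move_arm", "payload": {
  "plan": [
    [0,0,-2.5,3.5,0.1,0,-1],
    [0,0,-5,6.5,0.2,0,-1],
    [0,0,-7,9,0.3,0,-1],
    [0,0,-8,10.5,0.38,0,-1],
    [0,0,-8.5,11,0.38,0,-1]
  ]
}}

```text
time_s: 35.75
position: [0.5879, 0.0113, 0.2483]
tool_rot: [[-0.183, 0.983, -0.002], [0.983, 0.183, 0.001], [0.001, -0.002, -1.0]]
ft_force: [0.6, -1.8, -6.3]
grip_width: 0.0127
gripper_force: 58.8
```

Request:
{"api": "move_arm", "payload": {
  "plan": [
    [0,0,0,0,0,0,-1],
    [0,0,0,0,0,0,-1],
    [0,0,0,0,0,0,-1]
  ]
}}

```text
time_s: 36.05
position: [0.5883, 0.0089, 0.2488]
tool_rot: [[-0.18, 0.984, -0.0], [0.984, 0.18, -0.0], [-0.0, -0.0, -1.0]]
ft_force: [-0.7, -0.3, -5.9]
grip_width: 0.0125
gripper_force: 58.8
```

```bash
python3 - <<'E'
from go import *
s=shot("scene","s2"); d=shot("side","d2"); o=env.observe(); R=o["tool_rot"]; print(o["position"],np.degrees(np.arctan2(R[1,0],R[0,0])))
z=o["position"][2]-.1505
for n,c in(("s",s),("d",d)):
    v=masks("gauge",[c],(.56,.01),z+.08,60)
    if v: print(n,*fit("gauge",v,(.588,.01),(0,10,20),z))
a=cv2.resize(s["color"][120:290,240:400,::-1],(400,425),interpolation=cv2.INTER_CUBIC); b=cv2.resize(d["color"][80:250,230:390,::-1],(400,425),interpolation=cv2.INTER_CUBIC)
cv2.imwrite("pics/c2.png",np.hstack([a,b]))
E
```

```text
[0.58828258 0.00920331 0.24896135] 100.36869711125061
s [5.89126001e-01 5.30608382e-03 8.08658038e+00] 0.7598526662709959
d [5.87639185e-01 8.10825012e-03 1.12204157e+01] 0.1425033397511693
```

View pics/c2.png

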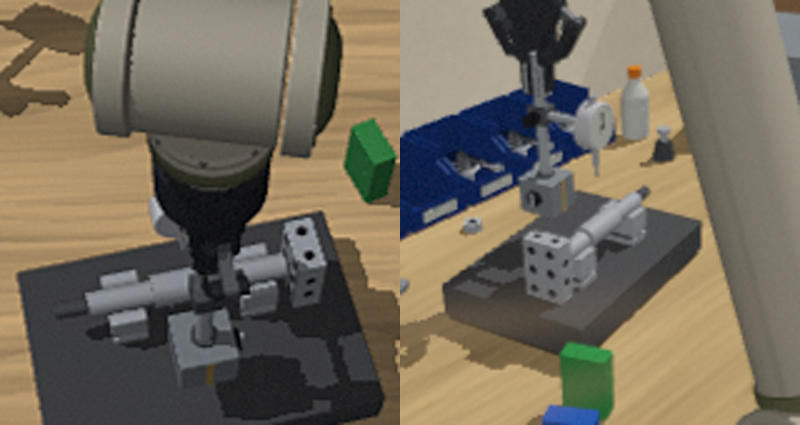

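The gauge hangs upright from the fingers with its dial facing the shaft. It is behind the thick middle and clear of the V-blocks. Lowering it slowly.

Request:
{"api": "move_arm", "payload": {
  "plan": [
    [0,0,0,0,0,1,-1],
    [0,0,0,0,0,2,-1],
    [0,0,0,0,0,3,-1],
    [0,0,0,0,0,3.6,-1],
    [0,0,0,0,0,3.8,-1]
  ]
}}

```text
time_s: 36.75
position: [0.5879, 0.0101, 0.2099]
tool_rot: [[-0.181, 0.983, -0.002], [0.983, 0.181, 0.0], [0.001, -0.002, -1.0]]
ft_force: [-0.6, 0.2, -6.7]
grip_width: 0.0127
gripper_force: 58.7
```

Request:
{"api": "move_arm", "payload": {
  "plan": [
    [0,0,0,0,0,0.2,-1],
    [0,0,0,0,0,0.4,-1],
    [0,0,0,0,0,0.6,-1],
    [0,0,0,0,0,0.7,-1],
    [0,0,0,0,0,0.8,-1]
  ]
}}

```text
time_s: 37.25
position: [0.5883, 0.01, 0.2031]
tool_rot: [[-0.181, 0.983, 0.0], [0.983, 0.181, -0.0], [-0.0, 0.0, -1.0]]
ft_force: [0.5, 0.5, -6.0]
grip_width: 0.0124
gripper_force: 58.7
```

Request:
{"api": "move_arm", "payload": {
  "plan": [
    [0,0,0,0,0,0.05,-1],
    [0,0,0,0,0,0.1,-1],
    [0,0,0,0,0,0.1,-1]
  ]
}}

```text
time_s: 37.55
position: [0.5883, 0.01, 0.202]
tool_rot: [[-0.181, 0.983, -0.0], [0.983, 0.181, 0.0], [0.0, -0.0, -1.0]]
ft_force: [0.3, 0.2, -6.2]
grip_width: 0.0125
gripper_force: 58.7
```

Request:
{"api": "move_arm", "payload": {
  "plan": [
    [0,0,0,0,0,0.05,-1],
    [0,0,0,0,0,0.1,-1],
    [0,0,0,0,0,0.15,-1],
    [0,0,0,0,0,0.15,-1]
  ]
}}

```text
time_s: 37.95
position: [0.5884, 0.0099, 0.201]
tool_rot: [[-0.181, 0.983, 0.001], [0.983, 0.181, -0.0], [-0.0, 0.001, -1.0]]
ft_force: [0.1, -0.5, -3.0]
grip_width: 0.0123
gripper_force: 59.2
```

Request:
{"api": "move_arm", "payload": {
  "plan": [
    [0,0,0,0,0,0.05,-1],
    [0,0,0,0,0,0.08,-1],
    [0,0,0,0,0,0.08,-1]
  ],
  "squeeze": 30
}}

```text
time_s: 38.25
position: [0.5886, 0.0098, 0.2009]
tool_rot: [[-0.181, 0.983, 0.002], [0.983, 0.181, -0.001], [-0.001, 0.002, -1.0]]
ft_force: [-0.4, -0.8, 5.3]
grip_width: 0.0119
gripper_force: 60.0
```

Request:
{"api": "move_arm", "payload": {
  "plan": [
    [0,0,0,0,0,0,-0.7],
    [0,0,0,0,0,0,-0.6],
    [0,0,0,0,0,0,-0.4],
    [0,0,0,0,0,0,-0.2],
    [0,0,0,0,0,0,0]
  ]
}}

```text
time_s: 38.75
position: [0.5883, 0.0101, 0.1996]
tool_rot: [[-0.181, 0.983, -0.0], [0.983, 0.181, 0.0], [0.0, -0.0, -1.0]]
ft_force: [0.2, 0.6, 0.1]
grip_width: 0.0426
gripper_force: 0.0
```

Request:
{"api": "move_arm", "payload": {
  "plan": [
    [0,0,0,0,0,0,0],
    [0,0,0,0,0,0,0],
    [0,0,0,0,0,-1,0],
    [0,0,0,0,0,-3,0],
    [0,0,0,0,0,-6,0]
  ]
}}

```text
time_s: 39.25
position: [0.5878, 0.0101, 0.26]
tool_rot: [[-0.181, 0.983, -0.002], [0.983, 0.181, 0.0], [0.001, -0.002, -1.0]]
ft_force: [0.0, 0.2, 0.3]
grip_width: 0.0431
gripper_force: 0.0
```

Request:
{"api": "move_arm", "payload": {
  "plan": [
    [0,0,0,0,0,-3,0],
    [0,0,0,0,0,-6,0],
    [0,0,0,-4,0,-8,0],
    [0,0,0,-8,0,-8,0],
    [0,0,0,-9,0,-8,0]
  ]
}}

```text
time_s: 39.75
position: [0.6049, -0.0817, 0.3404]
tool_rot: [[-0.178, 0.984, 0.001], [0.984, 0.178, -0.001], [-0.001, 0.001, -1.0]]
ft_force: [0.1, -0.3, -1.2]
grip_width: 0.0427
gripper_force: 0.0
```

```bash
cat > m5.py <<'E'
from go import *
o=env.observe(); print(o["position"],o["time_s"])
for n in("wrist","scene","side"):
    c=shot(n,"fin_"+n)
    for t,M_,g,y,z in(("gauge","gauge",(.588,.01),(0,10,20),.05),("shaft","shaft",(.5146,-.0035),(-75,-83),.0896),("stop_block","stop_block",(.4957,.1015),(95,105),.05)):
        v=masks(t,[c],g,z+.05,60)
        if v:
            f=fit(M_,v,g,y,z); print(n,t,np.round(f[0],4),round(f[1],3))
E
python3 m5.py
```

```text
[ 0.60487836 -0.08172688  0.34039346] 39.75
wrist gauge [5.90500e-01 8.40000e-03 1.08114e+01] 0.065
wrist shaft [ 5.15500e-01 -3.20000e-03 -7.95653e+01] 0.353
wrist stop_block [ 0.4959  0.1047 95.5262] 0.163
scene gauge [5.87200e-01 6.50000e-03 1.04208e+01] 0.063
scene shaft [ 5.12300e-01 -4.00000e-03 -7.95431e+01] 0.129
scene stop_block [ 0.4939  0.1007 97.0881] 0.026
side gauge [5.93400e-01 1.90000e-03 1.17549e+01] 0.21
side shaft [ 5.1770e-01 -3.1300e-02 -7.6239e+01] 0.142
side stop_block [ 0.4949  0.101  84.2717] 0.032
```

The final fits from the wrist and scene cameras agree that the gauge is upright and square, about 75 mm behind the shaft axis and 2–3 mm from mid-length. The stop gap is about 4 mm and the robot is clear, so I'm handing the job in.

```bash
python3 -c "
from rig import env
print(env.close_job())"
```

```text
the job is handed in; nothing more can be done
None
```

The job is handed in at about 40 s, with no verdict returned: by camera fits, the shaft lies on both V-blocks with its threaded end to the right, the stop block is about 4 mm from the left end, and the gauge stands upright behind the shaft with its plunger 2–3 mm from mid-length; the first V-block touched down hard (92 N at the wrist), under the 120 N limit.

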